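Zero a jar reader on its standard, then index a sample under the hood

TASK

Get the jar reader going: stand the calibration standard and every sample jar from the steel pan in pockets of the carousel, one to a pocket, turning the carousel by lifting its sprung T-handle and letting the index pin drop fully home at a stop. First zero the reader: with the pin home and the standard at the reading place, lower the hood gently onto its stop and leave it down for at least two seconds; then raise the hood, turn any one of the sample jars to the reading place, and lower the hood gently again. At the end everything stands upright and fully down in its pocket with the pin home and the hood down, and the vortex mixer, beaker and wash bottle are still where they were.

Things in the scene. Friction and masses are not known exactly. Their poses are not given: they have to be found in the camera images.
- reader: Jar reader fixed on the bench; origin at bench level on the carousel's vertical axis. White plinth 40 mm high, x -155..155 mm, y -155..255 mm; tower 145 mm high, x -62..62, y 155..255 mm, carries the hood. Round the carousel lies a fixed index ring (radius 130..149 mm, top 62 mm above the bench) with five notches 13 mm wide, 12 mm deep, 72 degrees apart, one straight towards -y.
- carousel (a joint): Carousel angle (rad), anticlockwise from above, no end stops. Grey disc, 254 mm diameter, top 58 mm above the bench, five black pockets 1.257 rad apart. Stops, where the pin can drop into a notch: all multiples of 1.257 rad, negative too; at each, one pocket is at the reading place. Turns easily (0.06 N m) with the pin out, stays where left; starts between two stops, pin resting on the ring.
- plunger (a joint): Height of the sprung plunger (m): 0 = index pin fully home in a notch, about 0.010 = pin resting on top of the index ring (carousel free to turn), 0.016 = top of its travel. Lifting takes about 7.5 to 10 N; when let go, the spring pulls it down, and the round-ended pin slips into a notch if the carousel is within about 0.02 rad of a stop.
- handle (a point): Centre of the plunger's black T-bar on the carousel's axis, 130 mm above the bench when the pin is home; it rises with the plunger and turns with the carousel. Bar 64 mm long along this point's y, 14 mm wide along its x, 22 mm high, on an 18 mm stem. Below (73 to 81 mm above the bench when home) a flat arm 16 mm wide runs from the stem along this point's -y to the index pin, between two pockets.
- pin_tip (a point): Foot of the steel index pin (10 mm diameter) at the end of the plunger's arm, 139 mm from the carousel's axis; 52 mm above the bench when home, 62 mm when it rests on the ring.
- pocket1 (a point): Centre of the floor of carousel pocket 1, 90 mm from the carousel's axis and 58 mm above the bench; moves with the carousel. The pocket is a round cup, 59 mm inner and 66 mm outer diameter, wall 20 mm high.
- pocket2 (a point): Centre of the floor of carousel pocket 2, 90 mm from the carousel's axis and 58 mm above the bench; moves with the carousel. The pocket is a round cup, 59 mm inner and 66 mm outer diameter, wall 20 mm high.
- pocket3 (a point): Centre of the floor of carousel pocket 3, 90 mm from the carousel's axis and 58 mm above the bench; moves with the carousel. The pocket is a round cup, 59 mm inner and 66 mm outer diameter, wall 20 mm high.
- pocket4 (a point): Centre of the floor of carousel pocket 4, 90 mm from the carousel's axis and 58 mm above the bench; moves with the carousel. The pocket is a round cup, 59 mm inner and 66 mm outer diameter, wall 20 mm high.
- pocket5 (a point): Centre of the floor of carousel pocket 5, 90 mm from the carousel's axis and 58 mm above the bench; moves with the carousel. The pocket is a round cup, 59 mm inner and 66 mm outer diameter, wall 20 mm high.
- read_place (a point): The reading place: fixed point where the floor centre of a pocket must come, 90 mm from the carousel's axis along the reader's +y and 58 mm above the bench, under the hood.
- hood (a joint): Opening of the grey hood (rad): 0 = down on its stop, 1.8 = fully raised, tipped back. A friction hinge (0.4 N m) holds it wherever left. Box open below, 92 mm wide; when down its roof is 152 mm, its lower edge 98 mm above the bench, its front wall 40 mm from the carousel's axis. From 1.55 rad up, T-handle and the other four pockets are clear from above. Gently: under 1 rad/s near the stop.
- hood_bar (a point): Middle of the hood's handle: steel bar 11 mm diameter, 80 mm long, along the reader's x, on a raked post at each end, 20 mm ahead of the front wall; swings with the hood. Hood down: 20 mm from the carousel's axis along the reader's +y, 172 mm above the bench. At opening angle a its offset from hood_hinge in the reader's frame is y = -0.135 cos a + 0.022 sin a, z = 0.135 sin a + 0.022 cos a (m).
- hood_hinge (a point): Point on the hood's hinge axis in the middle of the hood: 155 mm from the carousel's axis along the reader's +y, 150 mm above the bench. The axis is parallel to the reader's x.
- pan: Fixed stainless steel pan, 290 x 200 mm (its x, y), wall 3 mm, 30 mm high outside; origin at the centre of its underside. Its inner floor is 3 mm above the bench.
- sample1: Amber sample jar with black screw cap: body 52 mm diameter and 56 mm high, cap 50 mm diameter from 58 to 75 mm; 75 mm tall, about 160 g. Origin at the centre of its underside, z along the jar. May be absent.
- sample2: Amber sample jar with black screw cap: body 52 mm diameter and 56 mm high, cap 50 mm diameter from 58 to 75 mm; 75 mm tall, about 160 g. Origin at the centre of its underside, z along the jar. May be absent.
- sample3: Amber sample jar with black screw cap: body 52 mm diameter and 56 mm high, cap 50 mm diameter from 58 to 75 mm; 75 mm tall, about 160 g. Origin at the centre of its underside, z along the jar. May be absent.
- sample4: Amber sample jar with black screw cap: body 52 mm diameter and 56 mm high, cap 50 mm diameter from 58 to 75 mm; 75 mm tall, about 160 g. Origin at the centre of its underside, z along the jar. May be absent.
- standard: Calibration standard: aluminium disc 52 mm diameter and 30 mm high with a black knob 24 mm diameter and 28 mm high on top; 58 mm tall, about 200 g. Origin at the centre of its underside, z up through the knob. It stands in the pan with the jars.
- vortex_mixer: Blue vortex mixer, 130 x 120 mm and 150 mm tall, origin at the centre of its underside: leave it alone.
- beaker: Empty steel beaker, 90 mm diameter at the rim and 120 mm tall, origin at the centre of its underside: leave it alone.
- wash_bottle: White wash bottle with blue cap, 70 mm diameter and 170 mm tall, origin at the centre of its underside: leave it alone.
Things that resemble listed ones, but are neither listed nor needed, are in the scene too. What is shaped like the sample1 but pink or turquoise is not meant.

How it is judged:
On the way, in this order (a step that is already met when the one before it is completed fails the run):
1. zeroed: the standard stands at the reading place, the pin is home and the hood is down on its stop, for 1.5 s (distance between standard and read_place below 0.009 m and value of joint plunger below 0.002 m and value of joint hood below 0.03 rad), for 1.5 s.
2. the hood is raised again (value of joint hood above 0.8 rad), for 0.1 s.
3. a sample jar stands at the reading place, the pin is home and the hood is down on its stop (distance between any of sample1, sample2, sample3, sample4 and read_place below 0.009 m and value of joint plunger below 0.002 m and value of joint hood below 0.03 rad), for 0.3 s.
At the end, for the whole second after the job is handed in: Standard and all present samples upright (0.1 rad), at rest, each down in a pocket (underside within 8 mm of its floor centre); a sample at the reading place (9 mm); index pin home (plunger below 2 mm); hood on its stop (below 0.03 rad) (all of step 3 and (distance between sample1 and pocket1 below 0.008 m or distance between sample1 and pocket2 below 0.008 m or distance between sample1 and pocket3 below 0.008 m or distance between sample1 and pocket4 below 0.008 m or distance between sample1 and pocket5 below 0.008 m) and (distance between sample2 and pocket1 below 0.008 m or distance between sample2 and pocket2 below 0.008 m or distance between sample2 and pocket3 below 0.008 m or distance between sample2 and pocket4 below 0.008 m or distance between sample2 and pocket5 below 0.008 m) and (distance between sample3 and pocket1 below 0.008 m or distance between sample3 and pocket2 below 0.008 m or distance between sample3 and pocket3 below 0.008 m or distance between sample3 and pocket4 below 0.008 m or distance between sample3 and pocket5 below 0.008 m) and (distance between sample4 and pocket1 below 0.008 m or distance between sample4 and pocket2 below 0.008 m or distance between sample4 and pocket3 below 0.008 m or distance between sample4 and pocket4 below 0.008 m or distance between sample4 and pocket5 below 0.008 m) and (distance between standard and pocket1 below 0.008 m or distance between standard and pocket2 below 0.008 m or distance between standard and pocket3 below 0.008 m or distance between standard and pocket4 below 0.008 m or distance between standard and pocket5 below 0.008 m) and angle between each of sample1, sample2, sample3, sample4, standard's own z axis and vertical below 0.1 rad and linear speed of each of sample1, sample2, sample3, sample4, standard below 0.02 m/s); the robot touches nothing.
It fails at once if the hood comes down hard: faster than 1 rad/s just above its stop (value of joint hood below 0.12 rad and velocity of joint hood below -1 rad/s).
It fails at once if the vortex mixer, beaker or wash bottle is moved more than 30 mm (distance of any of vortex_mixer, beaker, wash_bottle from where it was at the start of the episode above 0.03 m).
Of sample1, sample2, sample3, sample4 only 2 to 3 are there at a start; the rules pass over those that are not, and their reading is None.
At some moment in a run one of sample1, sample2, sample3, sample4, standard may be knocked a few centimetres aside while the robot is not near it.
Once in a run the grip may slacken for a moment while it holds something.
It also fails if it takes over 210 s, if anything falls off the work surface, if the arm or the gripper's body presses on something with over 40 N, if the wrist force passes 120 N, or if a joint passes its speed limit or range.

ROBOT

A 7-joint arm with a two-finger parallel gripper is mounted at the origin on the work surface. World frame = base frame: x ahead of the robot, y to its left, z up, the work surface at z = 0. Lengths are in m, angles in rad, forces in N, time in s.
With the tool pointing down it reaches from about 0.425 to 0.875 m from the base axis. Payload 4.7 kg.
Tool frame: the origin (TCP) lies between the finger pads; the fingertips stand 19 mm ahead of it and the grasp point (between the pads) is the TCP (ctrl.tip_extent is the distance from the TCP to the fingertips, in m); z points along the fingers, y is the line along which they close (so a half turn about z gives the same grasp; the last joint's range is limited). The gripper opens to 87 mm and grips with 3 to 60 N. Pads are 19 mm wide; open, the fingers measure 117 mm over their backs; the gripper's body (75 mm by 190 mm) begins 51 mm behind the grasp point.
Start: joints at [-1.228, 0.321, -0.07, 1.45, 0.023, 1.371, -0.057], TCP at [0.21, 0.615, 0.242] pointing down, gripper open.
Joint ranges: [-2.86, 2.86], [-0.3, 2.09], [-1.38, 1.24], [0.06, 2.45], [-1.56, 4.7], [0.09, 2.05], [-2.69, 2.69]. Speed limits (rad/s): [2.57, 2.57, 3.14, 3.14, 3.14, 3.14, 3.14].

INTERFACE

Orientations are given as a rotation vector (axis times angle).
In Python, from bench import ctrl gives the robot as it stands.
- The arm moves only by the shell command python3 -m crank 'ROWS' [OPENING] [FORCE]. ROWS is JSON, a list of rows, each an object of numbers: "tx", "ty", "tz": the shift along the tool's x, y, z in mm; "turn": the turn about the tool's z in units of 5 degrees (1.0 is 5 degrees). In form: [{"tx": .., "ty": .., "tz": .., "turn": ..}, ...]. A call has 1 to 5 rows; each row is the pose to reach, as a shift and turn from the pose commanded when the call began, along the tool's axes at that moment; what a row does not reach only later rows make up. A row lasts 1/8 s, in which the tool goes at most 62.5 mm and 10.7 degrees, less where a joint would pass 70% of its speed; a pose out of reach is approached as far as the arm can. A call with a gripper value outside its range is refused whole. OPENING is the finger opening in mm, from 0 to 87, set as the call begins (- or left out, the last holds). The fingers move at their own pace and stop on an object; FORCE is the grip in N (left out, the last holds). Time passes only in rows, so rows that repeat a pose let the fingers close. It gives the time, the measured TCP pose, the force, the opening and the grip force at its end, in the units of the state.
- ctrl.get_state(): the state, without advancing time (a new reading comes with each control period).
- ctrl.get_image(name): name is "scene" or "side" or "wrist"; returns (picture, depth): 400x640x3 uint8, red, green, blue; 400x640 float32, m along the optical axis (not along the pixel's ray), 0 where there is no reading.
- ctrl.camera_model(name): a dict with "intrinsics" (3x3 intrinsics, pixels), "dist_coeffs" ([k1, k2, p1, p2, k3] as OpenCV has them; the pictures are not rectified), "origin" and "orientation" of the camera in the world. Camera axes: x right, y down, z forward; pixel columns grow to the right and rows downward; lengths in m; the calibration is good to about 2 mm. A picture is of the moment at which its call begins: read the wrist's pose just before it. camera_model takes no time and is no camera call; for the wrist camera it gives the pose at the moment of the call.
- ctrl.close_job(): hands the job in; it is judged then, once.
Trained networks look in the newest picture that a camera, given by its name, has taken for a name from the list of things; names that differ only in an ending like _2 or _b are one class to them, and where a whole thing is asked for, a point or a joint stands for the part that bears it (a point fixed in the world has none). Each returns a list of dicts, best first, with "confidence" (0 to 1); they miss things now and then, are a little off and sometimes report something else, mostly with a low value. They report only what shows in the picture. A call takes as long as a camera call. They do not tell look-alikes from the thing itself.
- ctrl.recognise(camera, query): "xyz" ([x, y, z] in m, in world coordinates, good to about 4 mm: the middle of the surface that is visible of it).
- ctrl.mark_of(camera, query): "xyz" ([x, y, z] in m, in world coordinates, good to about 4 mm: a listed point, or the origin of a listed thing).
The state is a dict: "time": time; "joint_positions": joint angles; "qd": joint speeds; "joint_torque": joint torques, N m; "position": TCP position; "tool_rot": TCP orientation; "ft_force": force on the tool from outside, world axes, zero at the start; "torque": the same for the moment, N m; "grip_width": opening from 0.0 (shut) to 1.0 (fully open); "grip_force": force on a finger pad.
Only numpy, scipy, OpenCV 4.12 (cv2) and the standard library are available. Lean on these libraries where they do the work, as an engineer would, in place of code of your own. Each camera call takes 0.05 s, during which the arm holds its last target. There are 200 camera calls.

## Working session

There is one attempt and no reset: what is moved stays moved. The work goes in short steps, Python scripts to look and compute and a shell command to move; the robot and the scene stay as the last step left them, time stands still between calls to the robot, and variables do not carry over. Pictures are saved under pics/ and viewed, at most 14 in all, crops included, and the job is handed in when it is done.

```bash
ls; mkdir -p pics
cat > h.py <<'E'
import numpy as np, cv2, json
from bench import ctrl
from scipy.spatial.transform import Rotation as R
def save(n,f,crop=None,scale=1):
    im,d=ctrl.get_image(n)
    if crop: im=im[crop[1]:crop[3],crop[0]:crop[2]]
    if scale!=1: im=cv2.resize(im,None,fx=scale,fy=scale)
    cv2.imwrite('pics/'+f,im[:,:,::-1]); return im,d
def cam(n):
    m=ctrl.camera_model(n); o=np.array(m['orientation'],float)
    Rm=R.from_rotvec(o).as_matrix() if o.shape==(3,) else (o if o.shape==(3,3) else R.from_quat(o).as_matrix())
    return np.array(m['intrinsics']),np.array(m['dist_coeffs']),np.array(m['origin']),Rm
def px2w(n,u,v,d,c=None):
    K,D,o,Rm=c or cam(n)
    p=cv2.undistortPoints(np.array([[[u,v]]],float),K,D)[0,0]
    return o+Rm@(np.array([p[0],p[1],1])*d)
def w2px(n,P,c=None):
    K,D,o,Rm=c or cam(n)
    return cv2.projectPoints((np.atleast_2d(P)-o)@Rm,np.zeros(3),np.zeros(3),K,D)[0][:,0]
def st():
    s=ctrl.get_state(); Rm=R.from_rotvec(s['tool_rot']).as_matrix()
    print('t',round(s['time'],2),'p',np.round(s['position'],4),'F',np.round(s['ft_force'],1),'w',round(s['grip_width']*87,1),'gf',round(s['grip_force'],1),'yaw(tool y)',np.round(np.degrees(np.arctan2(Rm[1,1],Rm[0,1])),1),'q7',round(s['joint_positions'][6],2))
    return np.array(s['position']),Rm
def go(x,y,z,yaw=None):
    "print tx,ty,tz,turn to reach world pose; yaw=direction of tool y in deg"
    p,Rm=st(); d=Rm.T@(np.array([x,y,z])-p)*1000
    t=''
    if yaw is not None:
        c=np.degrees(np.arctan2(Rm[1,1],Rm[0,1])); a=(yaw-c+90)%180-90
        t=-a/5   # tool z down
    print('row tx %.1f ty %.1f tz %.1f turn %s'%(*d,t))
E
python3 - <<'E'
from h import *
st()
for n in ['scene','side']:
    save(n,n+'0.png'); print(n, ctrl.camera_model(n))
save('wrist','wrist0.png')
for n in ['scene','side']:
    for q in ['reader','handle','pin_tip','read_place','pocket1','hood_bar','hood_hinge','pan','sample1','standard','vortex_mixer','beaker','wash_bottle']:
        print(n,q,[(np.round(r['xyz'],3).tolist(),round(r['confidence'],2)) for r in ctrl.mark_of(n,q)])
E
```

```text
pics
t 0.0 p [0.2098 0.6147 0.2405] F [-0.4 -0.6  0.6] w 86.9 gf 0.0 yaw(tool y) 71.2 q7 -0.06
scene {'intrinsics': array([[385.69220445,   0.        , 320.87837306],
       [  0.        , 385.69220445, 199.32532491],
       [  0.        ,   0.        ,   1.        ]]), 'dist_coeffs': array([-0.06884756,  0.        ,  0.        ,  0.        ,  0.        ]), 'origin': array([ 1.41658436, -0.09849055,  0.75711985]), 'orientation': array([-1.63532594, -1.6828568 ,  0.88633076])}
side {'intrinsics': array([[362.46677991,   0.        , 325.83877133],
       [  0.        , 362.46677991, 204.8977678 ],
       [  0.        ,   0.        ,   1.        ]]), 'dist_coeffs': array([-0.07516334,  0.        ,  0.        ,  0.        ,  0.        ]), 'origin': array([0.25517067, 0.47371508, 0.75228839]), 'orientation': array([-0.60280988,  2.62810475, -1.16488041])}
scene reader [([0.545, 0.059, -0.0], 0.62), ([0.62, -0.22, 0.004], 0.38)]
scene handle [([0.544, 0.059, 0.14], 0.74)]
scene pin_tip [([0.428, -0.017, 0.064], 0.8), ([0.521, 0.147, 0.057], 0.29)]
scene read_place [([0.544, 0.146, 0.058], 
[... 1146 characters left out ...]
061], 0.78), ([0.552, 0.216, 0.148], 0.73), ([0.457, 0.064, 0.056], 0.7), ([0.517, -0.021, 0.06], 0.59)]
side hood_bar [([0.551, 0.244, 0.287], 0.73)]
side hood_hinge [([0.553, 0.212, 0.146], 0.77)]
side pan [([0.536, -0.272, -0.002], 0.62), ([0.428, -0.014, 0.062], 0.16)]
side sample1 [([0.436, -0.228, 0.004], 0.91), ([0.31, -0.146, 0.002], 0.85), ([0.329, -0.326, -0.003], 0.83), ([0.314, -0.236, 0.0], 0.81), ([0.405, -0.466, -0.005], 0.69), ([0.619, -0.226, 0.003], 0.66)]
side standard [([0.546, -0.222, 0.003], 0.74), ([0.783, -0.197, 0.0], 0.28)]
side vortex_mixer [([0.594, -0.507, 0.001], 0.83)]
side beaker [([0.782, -0.198, -0.002], 0.55)]
side wash_bottle [([0.792, 0.088, -0.0], 0.65)]
```

View pics/scene0.png

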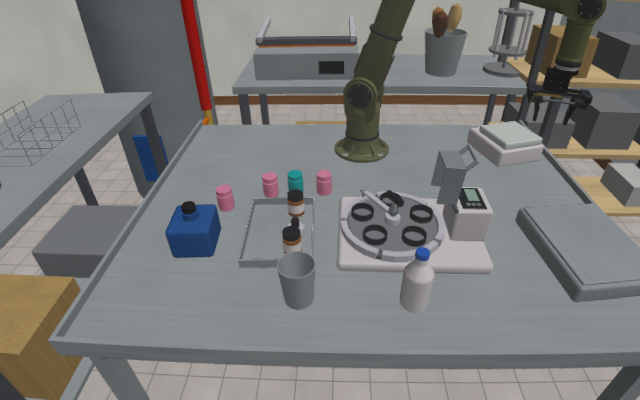

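View pics/side0.png

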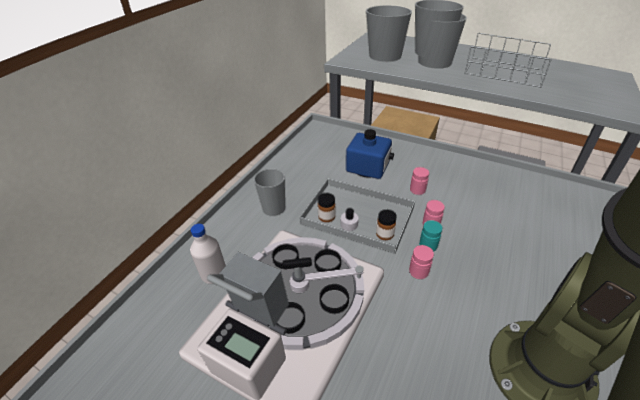

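Scene picture: the amber jars with black caps stand in the pan at (296,203) and (291,241), and the standard is between them at (295,226). The look-alikes are all outside the pan: pink at (225,198), (271,185) and (324,182), turquoise at (295,183). Side view: ambers at (327,207) and (387,224), standard at (350,218). The hood is raised. The pin is about 15° off a stop.

Run:
```python
from h import *
go(0.21,0.615,0.42)
go(0.52,-0.10,0.42,20)
K,D,o,Rm=cam('wrist'); p,T=st()
print('cam offset in tool',T.T@(o-p),'cam axes in tool\n',np.round(T.T@Rm,2))
```

```text
t 1.45 p [0.2099 0.6152 0.2416] F [0.2 0.  1. ] w 86.9 gf 0.0 yaw(tool y) 71.2 q7 -0.06
row tx -0.1 ty -0.1 tz -178.4 turn 
t 1.45 p [0.2099 0.6152 0.2416] F [0.2 0.  1. ] w 86.9 gf 0.0 yaw(tool y) 71.2 q7 -0.06
row tx -524.4 ty -576.7 tz -178.4 turn 10.232364197702214
t 1.45 p [0.2099 0.6152 0.2416] F [0.2 0.  1. ] w 86.9 gf 0.0 yaw(tool y) 71.2 q7 -0.06
cam offset in tool [ 0.07462452 -0.00041753 -0.14371562] cam axes in tool
 [[ 0.   -0.96 -0.27]
 [ 1.    0.    0.  ]
 [-0.   -0.27  0.96]]
```

```bash
python3 -m crank '[{"tz":-60},{"tz":-120},{"tz":-178},{"tz":-178}]' 
python3 -m crank '[{"tx":-35,"ty":-38},{"tx":-75,"ty":-82},{"tx":-115,"ty":-126},{"tx":-150,"ty":-165},{"tx":-175,"ty":-192}]' 
python3 -m crank '[{"tx":-35,"ty":-38},{"tx":-75,"ty":-82},{"tx":-115,"ty":-126},{"tx":-150,"ty":-165},{"tx":-175,"ty":-192}]' 
python3 -m crank '[{"tx":-35,"ty":-38},{"tx":-75,"ty":-82},{"tx":-115,"ty":-126},{"tx":-150,"ty":-165},{"tx":-175,"ty":-192}]' 
python3 -m crank '[{"turn":2},{"turn":4},{"turn":6},{"turn":8},{"turn":10.2}]' 
python3 -m crank '[{"turn":0},{"turn":0}]'
python3 - <<'E'
from h import *
st(); save('wrist','w1.png')
for q in ['reader','handle','pin_tip','read_place','pocket1','hood_bar','hood_hinge','pan','sample1','standard']:
    print(q,[(np.round(r['xyz'],4).tolist(),round(r['confidence'],2)) for r in ctrl.mark_of('wrist',q)])
E
```

```text
t 1.45 p [0.2099 0.6152 0.2416] F [0.2 0.  1. ] w 86.9 gf 0.0 yaw(tool y) 71.2 q7 -0.06
reader []
handle []
pin_tip []
read_place []
pocket1 []
hood_bar []
hood_hinge []
pan []
sample1 []
standard []$[0]: bad value
$[0]: bad value
$[0]: bad value
$[0]: bad value
$[0]: bad value
$[0]: bad value
```

View pics/w1.png

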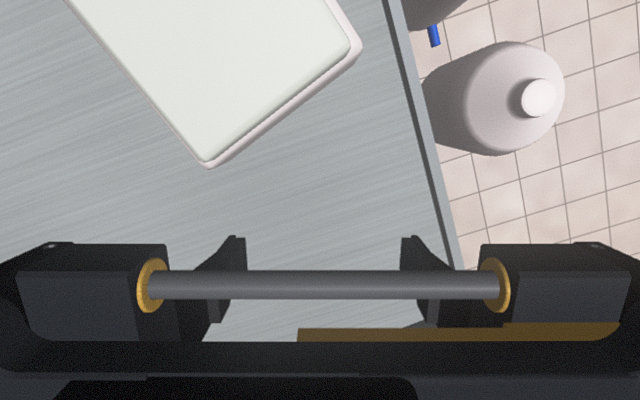

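The wrist picture shows the start place: a white box at top left and a bottle off the bench at (515,98). The crank calls were refused because every row needs all four keys, so I'm sending them again.

```bash
python3 -m crank '[{"tx":0,"ty":0,"tz":-60,"turn":0},{"tx":0,"ty":0,"tz":-120,"turn":0},{"tx":0,"ty":0,"tz":-178,"turn":0},{"tx":0,"ty":0,"tz":-178,"turn":0}]' 
python3 -m crank '[{"tx":-35,"ty":-38,"tz":0,"turn":0},{"tx":-75,"ty":-82,"tz":0,"turn":0},{"tx":-115,"ty":-126,"tz":0,"turn":0},{"tx":-150,"ty":-165,"tz":0,"turn":0},{"tx":-175,"ty":-192,"tz":0,"turn":0}]' 
python3 -m crank '[{"tx":-35,"ty":-38,"tz":0,"turn":0},{"tx":-75,"ty":-82,"tz":0,"turn":0},{"tx":-115,"ty":-126,"tz":0,"turn":0},{"tx":-150,"ty":-165,"tz":0,"turn":0},{"tx":-175,"ty":-192,"tz":0,"turn":0}]' 
python3 -m crank '[{"tx":-35,"ty":-38,"tz":0,"turn":0},{"tx":-75,"ty":-82,"tz":0,"turn":0},{"tx":-115,"ty":-126,"tz":0,"turn":0},{"tx":-150,"ty":-165,"tz":0,"turn":0},{"tx":-175,"ty":-192,"tz":0,"turn":0}]' 
python3 -m crank '[{"tx":0,"ty":0,"tz":0,"turn":2},{"tx":0,"ty":0,"tz":0,"turn":4},{"tx":0,"ty":0,"tz":0,"turn":6},{"tx":0,"ty":0,"tz":0,"turn":8},{"tx":0,"ty":0,"tz":0,"turn":10.2}]' 
python3 -m crank '[{"tx":0,"ty":0,"tz":0,"turn":0},{"tx":0,"ty":0,"tz":0,"turn":0}]'
python3 - <<'E'
from h import *
st(); save('wrist','w2.png')
for q in ['reader','handle','pin_tip','read_place','pocket1','hood_bar','hood_hinge','pan','sample1','standard']:
    print(q,[(np.round(r['xyz'],4).tolist(),round(r['confidence'],2)) for r in ctrl.mark_of('wrist',q)])
E
```

```text
time: 2.5
position: [0.2102, 0.6165, 0.4261]
tool_rot: [0.514, 3.098, 0.017]
ft_force: [0.3, 0.5, -0.4]
grip_width: 0.998
grip_force: 0.0
time: 3.12
position: [0.3146, 0.3742, 0.4191]
tool_rot: [0.518, 3.099, -0.001]
ft_force: [0.7, -0.2, -0.3]
grip_width: 1.003
grip_force: 0.0
time: 3.75
position: [0.4177, 0.1359, 0.419]
tool_rot: [-0.518, -3.098, 0.0]
ft_force: [0.7, -0.2, 0.1]
grip_width: 1.0
grip_force: 0.0
time: 4.38
position: [0.5208, -0.1022, 0.4189]
tool_rot: [-0.518, -3.098, 0.001]
ft_force: [0.2, -0.6, -0.9]
grip_width: 0.999
grip_force: 0.0
time: 5.0
position: [0.5205, -0.0994, 0.4187]
tool_rot: [-1.8, -2.574, 0.001]
ft_force: [-0.8, -0.4, 0.4]
grip_width: 1.002
grip_force: 0.0
time: 5.25
position: [0.5206, -0.0994, 0.4192]
tool_rot: [-1.788, -2.582, 0.0]
ft_force: [-0.0, 0.5, 0.3]
grip_width: 1.004
grip_force: 0.0
t 5.25 p [ 0.5206 -0.0994  0.4192] F [-0.   0.5  0.3] w 87.3 gf 0.0 yaw(tool y) 20.6 q7 0.52
reader [([0.5432, 0.0637, -0.0015], 0.86), ([0.6163, -0.2203, 0.0047], 0.44), ([0.429, -0.021, 0.0615], 0.31)]
handle [([0.544, 0.0577, 0.1388], 0.86)]
pin_tip [([0.429, -0.0195, 0.0608], 0.82)]
read_place [([0.5478, 0.1546, 0.0584], 0.89)]
pocket1 [([0.5148, -0.0284, 0.0602], 0.88), ([0.5197, 0.1479, 0.0558], 0.87), ([0.4585, 0.062, 0.0568], 0.75), ([0.5952, -0.5039, -0.0013], 0.74), ([0.6206, 0.0062, 0.0584], 0.72), ([0.6211, 0.1101, 0.0559], 0.61)]
hood_bar []
hood_hinge [([0.6216, 0.0063, 0.0581], 0.55)]
pan [([0.5305, -0.2678, -0.0019], 0.8), ([0.5417, 0.0621, -0.0051], 0.17)]
sample1 [([0.3105, -0.2444, -0.0023], 0.93), ([0.3102, -0.1443, -0.0051], 0.76), ([0.4382, -0.2286, 0.0007], 0.72), ([0.3274, -0.3273, -0.0012], 0.61), ([0.615, -0.2233, 0.0005], 0.56)]
standard [([0.5432, -0.2229, 0.0029], 0.78)]
```

View pics/w2.png

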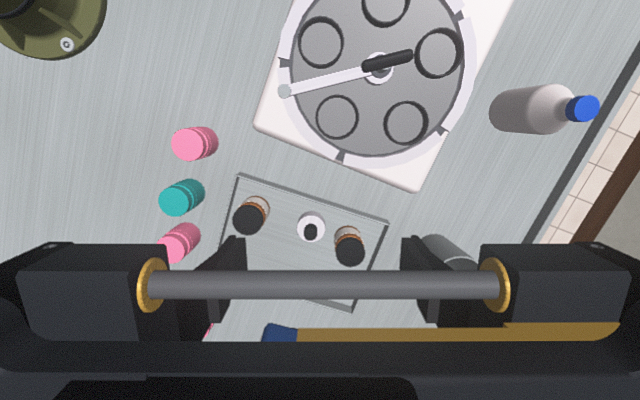

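The wrist view shows exactly two amber jars with black caps in the pan at (250,213) and (348,245), and the standard at (311,229). The pink and turquoise ones are outside the pan. The pin is at (285,91), between notches. Next I refine the geometry from depth.

```bash
cat >> h.py <<'E'
def cloud(n):
    c=cam(n); im,d=ctrl.get_image(n); v,u=np.nonzero(d>0.05)
    p=cv2.undistortPoints(np.c_[u,v].astype(float)[:,None],c[0],c[1])[:,0]
    P=c[2]+(np.c_[p,np.ones(len(p))]*d[v,u][:,None])@c[3].T
    return P,im[v,u].astype(int)
def circ(P):
    A=np.c_[2*P[:,:2],np.ones(len(P))]; s=np.linalg.lstsq(A,(P[:,:2]**2).sum(1),rcond=None)[0]
    return s[0],s[1],np.sqrt(s[2]+s[0]**2+s[1]**2)
E
python3 - <<'E'
from h import *
from scipy.optimize import least_squares
for n in ['wrist','scene','side']:
    P,C=cloud(n); r=np.hypot(P[:,0]-.545,P[:,1]-.06)
    # ring top
    m=(abs(P[:,2]-.062)<.003)&(r>.12)&(r<.16); Q=P[m]
    for k in range(5):
        f=lambda c:np.clip(np.abs(np.hypot(Q[:,0]-c[0],Q[:,1]-c[1])-.1395)-.0085,0,None)
        s=least_squares(f,[.545,.06]).x
    a=np.degrees(np.arctan2(Q[:,1]-s[1],Q[:,0]-s[0])); h=np.histogram(a,np.arange(-180,181,1))[0]
    rr=np.hypot(Q[:,0]-s[0],Q[:,1]-s[1])
    b=(rr>.1305)&(rr<.141); h2=np.histogram(a[b],np.arange(-180,181,1))[0]
    print(n,len(Q),'centre',s.round(4),'z',np.median(Q[:,2]).round(4))
    def score(y):
        d=(a[b]-y+90+36)%72-36; return (abs(d)<2.4).sum()
    ys=np.arange(-12,12,.5); print('notch yaw',ys[np.argsort([score(y) for y in ys])[:6]],min(score(y) for y in ys))
    m=(abs(P[:,2]-.04)<.003)&(abs(P[:,0]-.545)<.19)&(P[:,1]>-.12)&(P[:,1]<.34)
    print(' plinth',m.sum(),cv2.minAreaRect(P[m][:,:2].astype(np.float32)) if m.sum() else '')
    # handle top
    m=(P[:,2]>.13)&(P[:,2]<.165)&(np.hypot(P[:,0]-.545,P[:,1]-.06)<.045); 
    if m.sum()>20: 
        q=P[m]; z=np.percentile(q[:,2],90); t=q[q[:,2]>z-.004]; (cx,cy),wh,an=cv2.minAreaRect(t[:,:2].astype(np.float32)); print(' bar',round(cx,4),round(cy,4),np.round(wh,3),an,'z',round(z,4))
    # jars tops
    for nm,x,y,zz in [('A',.437,-.229,.078),('B',.619,-.222,.078),('std',.543,-.222,.061)]:
        m=(np.hypot(P[:,0]-x,P[:,1]-y)<.04)&(abs(P[:,2]-zz)<.004); t=P[m]
        if m.sum()>10: (cx,cy),wh,an=cv2.minAreaRect(t[:,:2].astype(np.float32)); print(' ',nm,m.sum(),round(cx,4),round(cy,4),np.round(wh,3),'z',np.median(t[:,2]).round(4))
E
```

```text
wrist 5174 centre [0.5443 0.0626] z 0.0625
notch yaw [-2.  -2.5 -1.5 -1.  -3.  -0.5] 34
 plinth 5025 ((0.5452283024787903, 0.06766669452190399), (0.31913188099861145, 0.30343231558799744), 88.4967269897461)
 bar 0.5446 0.0598 [0.062 0.014] 33.5291748046875 z 0.1515
  A 689 0.4365 -0.229 [0.048 0.049] z 0.0786
  B 625 0.616 -0.2235 [0.047 0.049] z 0.0786
  std 143 0.5427 -0.2204 [0.022 0.022] z 0.0614
scene 1221 centre [0.5435 0.0608] z 0.0621
notch yaw [-1.5 -2.  -2.5 -1.  -0.5 -3. ] 10
 plinth 2189 ((0.5487662553787231, 0.10721222311258316), (0.40341389179229736, 0.307530015707016), 89.10259246826172)
 bar 0.5456 0.0585 [0.06  0.014] 32.749977111816406 z 0.1515
  A 125 0.4363 -0.232 [0.049 0.047] z 0.0784
  B 182 0.6164 -0.225 [0.049 0.046] z 0.0785
  std 40 0.543 -0.2233 [0.023 0.021] z 0.0612
side 1414 centre [0.5455 0.06  ] z 0.0609
notch yaw [-1.5 -2.  -1.  -0.5 -2.5 -3. ] 9
 plinth 3830 ((0.5445895791053772, 0.11182945221662521), (0.40138930082321167, 0.3022778630256653), 88.6816635131836)
 bar 0.5434 0.0618 [0.062 0.014] 33.423187255859375 z 0.1494
  A 195 0.4347 -0.2283 [0.049 0.048] z 0.0774
  B 164 0.6162 -0.2205 [0.048 0.047] z 0.0774
  std 44 0.5404 -0.2201 [0.024 0.021] z 0.0599
```

Run:
```python
from h import *
im=cv2.imread('pics/w2.png')[165:270,170:400]; cv2.imwrite('pics/w2c.png',cv2.resize(im,None,fx=3,fy=3))
go(.5445,.061,.26,123.2)
```

```text
t 5.95 p [ 0.5208 -0.0995  0.4196] F [ 0.3 -0.  -0.4] w 86.6 gf 0.0 yaw(tool y) 20.4 q7 0.52
row tx 142.1 ty 78.2 tz 159.6 turn 15.445733149246598
```

View pics/w2c.png

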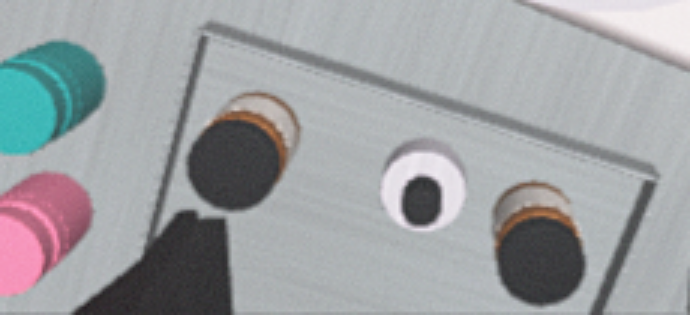

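The crop confirms it: two black-capped amber jars at (236,165) and (540,260), with the standard and its black knob at (423,195) between them. Next I go to the handle with yaw 123.

```bash
python3 -m crank '[{"tx":40,"ty":22,"tz":20,"turn":0},{"tx":80,"ty":44,"tz":40,"turn":0},{"tx":115,"ty":64,"tz":70,"turn":0},{"tx":142,"ty":78,"tz":110,"turn":0},{"tx":142,"ty":78,"tz":160,"turn":0}]' 40
python3 -m crank '[{"tx":0,"ty":0,"tz":0,"turn":-2.1},{"tx":0,"ty":0,"tz":0,"turn":-4.2},{"tx":0,"ty":0,"tz":0,"turn":-6.3},{"tx":0,"ty":0,"tz":0,"turn":-8.4},{"tx":0,"ty":0,"tz":0,"turn":-10.4}]' >/dev/null
python3 -m crank '[{"tx":0,"ty":0,"tz":0,"turn":-2.1},{"tx":0,"ty":0,"tz":0,"turn":-4.2},{"tx":0,"ty":0,"tz":0,"turn":-6.3},{"tx":0,"ty":0,"tz":0,"turn":-8.4},{"tx":0,"ty":0,"tz":0,"turn":-10.1}]' >/dev/null
python3 -m crank '[{"tx":0,"ty":0,"tz":0,"turn":0},{"tx":0,"ty":0,"tz":0,"turn":0}]' >/dev/null
python3 - <<'E'
from h import *
go(.5445,.061,.14,123.2)
P,C=cloud('wrist'); m=(P[:,2]>.13)&(P[:,2]<.165)&(np.hypot(P[:,0]-.545,P[:,1]-.06)<.045); q=P[m]
if len(q)>20:
    z=np.percentile(q[:,2],90); t=q[q[:,2]>z-.004]; print(cv2.minAreaRect(t[:,:2].astype(np.float32)),z)
E
```

```text
time: 6.58
position: [0.5448, 0.0647, 0.2586]
tool_rot: [1.785, 2.585, 0.003]
ft_force: [0.3, -0.9, -0.5]
grip_width: 0.522
grip_force: 0.0
t 8.07 p [0.5444 0.0608 0.2596] F [ 0.4 -0.8  0.2] w 40.2 gf 0.0 yaw(tool y) 122.8 q7 2.03
row tx -0.2 ty 0.1 tz 119.6 turn -0.08385656944821562
((0.5441257953643799, 0.06043636053800583), (0.0627332404255867, 0.013128133490681648), 34.2640380859375) 0.15138608092915296
```

```bash
python3 -m crank '[{"tx":0,"ty":0,"tz":50,"turn":-0.1},{"tx":0,"ty":0,"tz":95,"turn":-0.1},{"tx":0,"ty":0,"tz":119,"turn":-0.1},{"tx":0,"ty":0,"tz":119,"turn":-0.1}]' 40
python3 -m crank '[{"tx":0,"ty":0,"tz":0,"turn":0},{"tx":0,"ty":0,"tz":0,"turn":0},{"tx":0,"ty":0,"tz":0,"turn":0},{"tx":0,"ty":0,"tz":0,"turn":0}]' 0 40
python3 -m crank '[{"tx":0,"ty":0,"tz":-3,"turn":0},{"tx":0,"ty":0,"tz":-3,"turn":1},{"tx":0,"ty":0,"tz":-3,"turn":2},{"tx":0,"ty":0,"tz":-3,"turn":3.2},{"tx":0,"ty":0,"tz":-3,"turn":3.2}]'
python3 -c "
from h import *
go(.5445,.061,.14,106.6)"
```

```text
time: 8.62
position: [0.5428, 0.0606, 0.1387]
tool_rot: [0.9, -3.005, 0.0]
ft_force: [0.1, 0.1, 0.7]
grip_width: 0.458
grip_force: 0.0
time: 9.12
position: [0.5452, 0.0608, 0.1416]
tool_rot: [-0.902, 3.007, -0.0]
ft_force: [0.6, 0.2, 1.5]
grip_width: 0.192
grip_force: 40.0
time: 9.75
position: [0.545, 0.0608, 0.1426]
tool_rot: [-0.474, 3.104, -0.001]
ft_force: [5.2, 0.8, -9.0]
grip_width: 0.186
grip_force: 40.0
t 9.75 p [0.545  0.0608 0.1426] F [ 5.2  0.8 -9. ] w 16.2 gf 40.0 yaw(tool y) 107.4 q7 1.81
row tx 0.4 ty 0.4 tz 2.6 turn 0.15114738993216575
```

```bash
python3 -m crank '[{"tx":0,"ty":0,"tz":2,"turn":0.15},{"tx":0,"ty":0,"tz":6,"turn":0.15},{"tx":0,"ty":0,"tz":12,"turn":0.15},{"tx":0,"ty":0,"tz":12,"turn":0.15}]'
python3 -m crank '[{"tx":0,"ty":0,"tz":0,"turn":0},{"tx":0,"ty":0,"tz":0,"turn":0},{"tx":0,"ty":0,"tz":0,"turn":0}]' 40
python3 -m crank '[{"tx":0,"ty":0,"tz":-50,"turn":0},{"tx":0,"ty":0,"tz":-100,"turn":0},{"tx":0,"ty":0,"tz":-100,"turn":0},{"tx":0,"ty":0,"tz":-100,"turn":0}]'
cat >> h.py <<'E'
def bar(n='wrist'):
    P,C=cloud(n); m=(P[:,2]>.12)&(P[:,2]<.165)&(np.hypot(P[:,0]-.545,P[:,1]-.06)<.045); q=P[m]
    z=np.percentile(q[:,2],90); t=q[q[:,2]>z-.004]; print('bar',n,cv2.minAreaRect(t[:,:2].astype(np.float32)),'ztop',round(z,4))
def marks(cams,qs):
    for n in cams:
        ctrl.get_image(n)
        for q in qs: print(n,q,[(np.round(r['xyz'],3).tolist(),round(r['confidence'],2)) for r in ctrl.mark_of(n,q)])
E
python3 -c "
from h import *
bar();bar('side');go(.5427,-.2215,.15)
"
```

```text
time: 10.25
position: [0.5451, 0.0607, 0.1323]
tool_rot: [-0.455, 3.107, 0.0]
ft_force: [2.4, -0.5, 2.0]
grip_width: 0.191
grip_force: 40.0
time: 10.62
position: [0.5437, 0.061, 0.1312]
tool_rot: [0.455, -3.107, -0.0]
ft_force: [0.1, -0.4, 0.2]
grip_width: 0.42
grip_force: 0.0
time: 11.12
position: [0.5438, 0.0609, 0.231]
tool_rot: [0.456, -3.107, -0.001]
ft_force: [-0.2, 0.0, -0.6]
grip_width: 0.456
grip_force: 0.0
bar wrist ((0.5445045828819275, 0.06053479388356209), (0.06221999228000641, 0.013491078279912472), 17.109670639038086) ztop 0.142
bar side ((0.544070303440094, 0.06228700280189514), (0.0604960061609745, 0.014589573256671429), 17.256256103515625) ztop 0.1403
t 11.22 p [0.5433 0.0608 0.23  ] F [ 0.6 -0.8 -0.2] w 39.6 gf 0.0 yaw(tool y) 106.7 q7 1.76
row tx 81.4 ty -270.3 tz 80.2 turn
```

```bash
python3 -m crank '[{"tx":16,"ty":-54,"tz":0,"turn":2},{"tx":32,"ty":-108,"tz":0,"turn":4},{"tx":49,"ty":-162,"tz":0,"turn":6},{"tx":65,"ty":-216,"tz":0,"turn":8},{"tx":81,"ty":-270,"tz":0,"turn":10}]' 50 >/dev/null
python3 -m crank '[{"tx":0,"ty":0,"tz":10,"turn":2},{"tx":0,"ty":0,"tz":20,"turn":4},{"tx":0,"ty":0,"tz":30,"turn":6},{"tx":0,"ty":0,"tz":40,"turn":8},{"tx":0,"ty":0,"tz":50,"turn":10}]' >/dev/null
python3 -m crank '[{"tx":0,"ty":0,"tz":0,"turn":2},{"tx":0,"ty":0,"tz":0,"turn":4},{"tx":0,"ty":0,"tz":0,"turn":5.1},{"tx":0,"ty":0,"tz":0,"turn":5.1},{"tx":0,"ty":0,"tz":0,"turn":5.1}]' >/dev/null
cat >> h.py <<'E'
def top(n,x,y,zlo,zhi,r=.04):
    P,C=cloud(n); m=(np.hypot(P[:,0]-x,P[:,1]-y)<r)&(P[:,2]>zlo)&(P[:,2]<zhi); t=P[m]
    if len(t)<10: print(n,'few',len(t)); return
    z=np.median(t[t[:,2]>np.percentile(t[:,2],70)][:,2]); t=t[abs(t[:,2]-z)<.004]
    (cx,cy),wh,an=cv2.minAreaRect(t[:,:2].astype(np.float32)); print('top',n,len(t),round(cx,4),round(cy,4),np.round(wh,3),'z',round(z,4))
E
python3 -c "
from h import *
go(.5425,-.2215,.055,-19)
top('wrist',.5425,-.2215,.05,.075); top('scene',.5425,-.2215,.05,.075)
"
```

```text
t 13.1 p [ 0.5438 -0.2209  0.1809] F [ 0.9 -0.2  0.6] w 50.1 gf 0.0 yaw(tool y) -18.7 q7 0.28
row tx -1.0 ty -0.9 tz 125.9 turn 0.05189560461041935
top wrist 541 0.5426 -0.2214 [0.023 0.023] z 0.0622
top scene 40 0.5416 -0.2227 [0.021 0.025] z 0.0622
```

```bash
python3 -m crank '[{"tx":-1,"ty":-1,"tz":50,"turn":0},{"tx":-1,"ty":-1,"tz":95,"turn":0},{"tx":-1,"ty":-1,"tz":125.5,"turn":0},{"tx":-1,"ty":-1,"tz":125.5,"turn":0},{"tx":-1,"ty":-1,"tz":125.5,"turn":0}]'
python3 -m crank '[{"tx":0,"ty":0,"tz":0,"turn":0},{"tx":0,"ty":0,"tz":0,"turn":0},{"tx":0,"ty":0,"tz":0,"turn":0},{"tx":0,"ty":0,"tz":0,"turn":0},{"tx":0,"ty":0,"tz":0,"turn":0}]' 0 45
python3 -m crank '[{"tx":0,"ty":0,"tz":-30,"turn":0},{"tx":0,"ty":0,"tz":-75,"turn":0},{"tx":0,"ty":0,"tz":-120,"turn":0},{"tx":0,"ty":0,"tz":-145,"turn":0},{"tx":0,"ty":0,"tz":-145,"turn":0}]'
python3 -c "
from h import *
go(.4594,.0903,.20,-19)
"
```

```text
time: 13.82
position: [0.5432, -0.222, 0.057]
tool_rot: [2.554, 1.828, 0.001]
ft_force: [-0.0, 1.2, 0.4]
grip_width: 0.576
grip_force: 0.0
time: 14.45
position: [0.5429, -0.2215, 0.0563]
tool_rot: [-2.554, -1.828, -0.0]
ft_force: [-1.5, 1.1, 3.3]
grip_width: 0.265
grip_force: 45.0
time: 15.08
position: [0.544, -0.2222, 0.2024]
tool_rot: [2.553, 1.827, 0.004]
ft_force: [0.6, 0.2, -2.4]
grip_width: 0.262
grip_force: 45.0
t 15.07 p [ 0.544  -0.2222  0.2024] F [ 0.6  0.2 -2.4] w 22.8 gf 45.0 yaw(tool y) -18.8 q7 0.27
row tx 268.5 ty -180.9 tz 1.9 turn 0.0355640670229576
```

```bash
python3 -m crank '[{"tx":40,"ty":-27,"tz":0,"turn":0},{"tx":85,"ty":-57,"tz":0,"turn":0},{"tx":130,"ty":-88,"tz":0,"turn":0},{"tx":175,"ty":-118,"tz":0,"turn":0},{"tx":220,"ty":-148,"tz":0,"turn":0}]' >/dev/null
python3 -m crank '[{"tx":30,"ty":-20,"tz":0,"turn":0},{"tx":49,"ty":-33,"tz":0,"turn":0},{"tx":49,"ty":-33,"tz":0,"turn":0},{"tx":49,"ty":-33,"tz":0,"turn":0}]' >/dev/null
python3 -c "
from h import *
go(.4594,.0903,.140,-19)
marks(['wrist','side'],['standard','pocket1'])
save('wrist','w3.png')
"
```

```text
t 16.2 p [0.4582 0.0901 0.2001] F [ 0.1 -0.5 -2.3] w 23.0 gf 45.0 yaw(tool y) -18.9 q7 -0.65
row tx 0.7 ty 1.1 tz 60.1 turn 0.023155748221611816
wrist standard [([0.462, 0.086, 0.147], 0.7), ([0.544, 0.06, 0.13], 0.32)]
wrist pocket1 [([0.457, 0.088, 0.054], 0.97), ([0.631, 0.083, 0.062], 0.96), ([0.598, -0.013, 0.057], 0.78), ([0.546, 0.15, 0.056], 0.65), ([0.46, 0.087, 0.145], 0.64)]
side standard [([0.46, 0.091, 0.148], 0.7), ([0.492, -0.013, 0.062], 0.23)]
side pocket1 [([0.596, -0.012, 0.06], 0.97), ([0.494, -0.01, 0.063], 0.91), ([0.547, 0.15, 0.055], 0.82), ([0.46, 0.091, 0.055], 0.62), ([0.782, -0.194, -0.001], 0.51)]
```

View pics/w3.png

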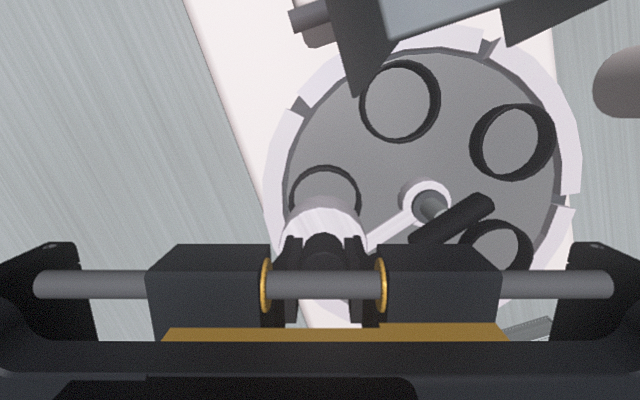

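The picture shows the standard at (325,235) hanging over the pocket at (325,190). The networks' positions agree with my computed centre, so I lower it.

```bash
python3 -m crank '[{"tx":0.7,"ty":1,"tz":35,"turn":0},{"tx":0.7,"ty":1,"tz":60,"turn":0},{"tx":0.7,"ty":1,"tz":60,"turn":0},{"tx":0.7,"ty":1,"tz":72,"turn":0},{"tx":0.7,"ty":1,"tz":84,"turn":0}]'
python3 -m crank '[{"tx":0,"ty":0,"tz":4,"turn":0},{"tx":0,"ty":0,"tz":4.5,"turn":0},{"tx":0,"ty":0,"tz":4.5,"turn":0}]'
```

```text
time: 17.18
position: [0.4603, 0.0921, 0.1173]
tool_rot: [-2.554, -1.828, -0.003]
ft_force: [1.1, -0.1, -2.4]
grip_width: 0.263
grip_force: 45.0
time: 17.55
position: [0.4599, 0.0917, 0.1128]
tool_rot: [2.555, 1.828, 0.001]
ft_force: [-0.3, 0.9, -2.6]
grip_width: 0.265
grip_force: 45.0
```

```bash
python3 -m crank '[{"tx":0,"ty":0,"tz":1.5,"turn":0},{"tx":0,"ty":0,"tz":1.5,"turn":0}]'
python3 -m crank '[{"tx":0,"ty":0,"tz":0,"turn":0},{"tx":0,"ty":0,"tz":0,"turn":0},{"tx":0,"ty":0,"tz":0,"turn":0}]' 50
python3 -m crank '[{"tx":0,"ty":0,"tz":-30,"turn":0},{"tx":0,"ty":0,"tz":-70,"turn":0},{"tx":0,"ty":0,"tz":-110,"turn":0},{"tx":0,"ty":0,"tz":-110,"turn":0}]'
python3 -c "
from h import *
top('wrist',.4594,.0903,.105,.13); top('side',.4594,.0903,.105,.13)
for n in ['wrist','scene']: top(n,.4365,-.229,.06,.1);top(n,.6163,-.2225,.06,.1)
go(.4365,-.2295,.16)
go(.6163,-.2225,.16)
"
```

```text
time: 17.8
position: [0.4598, 0.0918, 0.1112]
tool_rot: [-2.555, -1.828, -0.001]
ft_force: [0.9, 0.4, -0.4]
grip_width: 0.265
grip_force: 45.0
time: 18.18
position: [0.4598, 0.0917, 0.1112]
tool_rot: [2.555, 1.828, 0.001]
ft_force: [-0.2, 0.3, -0.5]
grip_width: 0.511
grip_force: 0.0
time: 18.68
position: [0.4617, 0.0923, 0.224]
tool_rot: [-2.555, -1.828, -0.01]
ft_force: [-0.2, -1.0, -0.5]
grip_width: 0.574
grip_force: 0.0
top wrist 585 0.4606 0.0916 [0.023 0.023] z 0.1172
top side 93 0.4585 0.0938 [0.022 0.021] z 0.1152
wrist few 0
wrist few 0
top scene 118 0.4364 -0.2318 [0.05  0.047] z 0.0795
top scene 179 0.617 -0.2255 [0.047 0.049] z 0.0795
t 18.98 p [0.4589 0.0914 0.2199] F [-0.2 -0.2  0.4] w 50.0 gf 0.0 yaw(tool y) -18.8 q7 -0.67
row tx -310.8 ty 82.5 tz 60.4 turn 
t 18.98 p [0.4589 0.0914 0.2199] F [-0.2 -0.2  0.4] w 50.0 gf 0.0 yaw(tool y) -18.8 q7 -0.67
row tx -246.2 ty 250.4 tz 60.0 turn
```

```bash
python3 -m crank '[{"tx":-40,"ty":41,"tz":0,"turn":0},{"tx":-82,"ty":83,"tz":0,"turn":0},{"tx":-124,"ty":126,"tz":0,"turn":0},{"tx":-165,"ty":168,"tz":0,"turn":0},{"tx":-205,"ty":208,"tz":0,"turn":0}]' 70 >/dev/null
python3 -m crank '[{"tx":-20,"ty":21,"tz":0,"turn":2},{"tx":-41,"ty":42,"tz":15,"turn":4},{"tx":-41,"ty":42,"tz":30,"turn":6},{"tx":-41,"ty":42,"tz":40,"turn":7.2},{"tx":-41,"ty":42,"tz":40,"turn":7.2}]' >/dev/null
python3 -m crank '[{"tx":0,"ty":0,"tz":0,"turn":0},{"tx":0,"ty":0,"tz":0,"turn":0}]' >/dev/null
python3 -c "
from h import *
top('wrist',.6163,-.2225,.06,.1)
go(.6163,-.2225,.051,-55)
"
```

```text
top wrist 2673 0.6161 -0.2239 [0.049 0.049] z 0.0792
t 20.52 p [ 0.6171 -0.2219  0.1816] F [ 0.8 -0.9  0.3] w 69.8 gf 0.0 yaw(tool y) -54.8 q7 -0.24
row tx -1.1 ty 0.0 tz 130.6 turn 0.045068018203798486
```

```bash
python3 -m crank '[{"tx":-2,"ty":0.5,"tz":50,"turn":0},{"tx":-2,"ty":0.5,"tz":95,"turn":0},{"tx":-2,"ty":0.5,"tz":130,"turn":0},{"tx":-2,"ty":0.5,"tz":130,"turn":0},{"tx":-2,"ty":0.5,"tz":130,"turn":0}]'
python3 -m crank '[{"tx":0,"ty":0,"tz":0,"turn":0},{"tx":0,"ty":0,"tz":0,"turn":0},{"tx":0,"ty":0,"tz":0,"turn":0},{"tx":0,"ty":0,"tz":0,"turn":0},{"tx":0,"ty":0,"tz":0,"turn":0}]' 0 45
python3 -m crank '[{"tx":0,"ty":0,"tz":-30,"turn":0},{"tx":0,"ty":0,"tz":-75,"turn":0},{"tx":0,"ty":0,"tz":-120,"turn":0},{"tx":0,"ty":0,"tz":-145,"turn":0},{"tx":0,"ty":0,"tz":-145,"turn":0}]'
python3 -c "
from h import *
go(.5961,-.0127,.20,-55)
"
```

```text
time: 21.15
position: [0.6164, -0.2241, 0.0529]
tool_rot: [2.993, 0.949, 0.003]
ft_force: [-0.9, -0.4, -0.0]
grip_width: 0.807
grip_force: 0.0
time: 21.78
position: [0.616, -0.2235, 0.052]
tool_rot: [2.995, 0.949, 0.002]
ft_force: [-0.3, 0.9, 5.7]
grip_width: 0.587
grip_force: 45.0
time: 22.4
position: [0.6162, -0.224, 0.1974]
tool_rot: [2.993, 0.949, 0.004]
ft_force: [0.4, -0.1, -2.0]
grip_width: 0.585
grip_force: 45.0
t 22.4 p [ 0.6162 -0.224   0.1974] F [ 0.4 -0.1 -2. ] w 50.9 gf 45.0 yaw(tool y) -54.8 q7 -0.25
row tx 105.3 ty -184.3 tz -2.8 turn 0.033138226024308895
```

```bash
python3 -m crank '[{"tx":27,"ty":-47,"tz":0,"turn":0},{"tx":54,"ty":-94,"tz":0,"turn":0},{"tx":80,"ty":-140,"tz":0,"turn":0},{"tx":105,"ty":-184,"tz":0,"turn":0},{"tx":105,"ty":-184,"tz":0,"turn":0}]' >/dev/null
python3 -m crank '[{"tx":0,"ty":0,"tz":0,"turn":0},{"tx":0,"ty":0,"tz":0,"turn":0}]' >/dev/null
python3 -c "
from h import *
go(.5961,-.0127,.107,-55)
marks(['wrist','side'],['sample1','pocket1'])
"
```

```text
t 23.27 p [ 0.5949 -0.0144  0.1954] F [ 0.1  0.4 -1.2] w 51.0 gf 45.0 yaw(tool y) -55.0 q7 -0.64
row tx 2.1 ty -0.7 tz 88.4 turn 0.0020228013729990833
wrist sample1 [([0.596, -0.011, 0.148], 0.91)]
wrist pocket1 [([0.458, 0.088, 0.057], 0.85), ([0.545, 0.155, 0.056], 0.75), ([0.599, -0.012, 0.059], 0.66), ([0.631, 0.084, 0.058], 0.55)]
side sample1 [([0.312, -0.237, 0.002], 0.94), ([0.309, -0.146, 0.0], 0.87), ([0.439, -0.229, 0.004], 0.81), ([0.405, -0.463, -0.005], 0.69), ([0.597, -0.015, 0.147], 0.48)]
side pocket1 [([0.458, 0.088, 0.059], 0.98), ([0.599, -0.013, 0.06], 0.89), ([0.546, 0.152, 0.056], 0.77), ([0.491, -0.009, 0.062], 0.72)]
```

```bash
python3 -m crank '[{"tx":2.5,"ty":-0.3,"tz":40,"turn":0},{"tx":2.5,"ty":-0.3,"tz":63,"turn":0},{"tx":2.5,"ty":-0.3,"tz":63,"turn":0},{"tx":2.5,"ty":-0.3,"tz":74,"turn":0},{"tx":2.5,"ty":-0.3,"tz":85,"turn":0}]'
python3 -m crank '[{"tx":0,"ty":0,"tz":3,"turn":0},{"tx":0,"ty":0,"tz":4,"turn":0},{"tx":0,"ty":0,"tz":4,"turn":0}]'
```

```text
time: 24.2
position: [0.5979, -0.0109, 0.1114]
tool_rot: [2.995, 0.949, 0.003]
ft_force: [0.2, -0.3, -1.5]
grip_width: 0.592
grip_force: 45.0
time: 24.58
position: [0.5975, -0.0109, 0.1073]
tool_rot: [2.995, 0.949, 0.001]
ft_force: [-0.1, -0.4, -1.2]
grip_width: 0.591
grip_force: 45.0
```

```bash
python3 -m crank '[{"tx":-1,"ty":0.5,"tz":1,"turn":0},{"tx":-1,"ty":0.5,"tz":1,"turn":0}]'
python3 -m crank '[{"tx":0,"ty":0,"tz":0,"turn":0},{"tx":0,"ty":0,"tz":0,"turn":0},{"tx":0,"ty":0,"tz":0,"turn":0}]' 66
python3 -m crank '[{"tx":0,"ty":0,"tz":-30,"turn":0},{"tx":0,"ty":0,"tz":-70,"turn":0},{"tx":0,"ty":0,"tz":-110,"turn":0},{"tx":0,"ty":0,"tz":-110,"turn":0}]'
python3 -c "
from h import *
top('wrist',.597,-.0115,.12,.145); top('side',.597,-.0115,.12,.145)
top('scene',.4365,-.229,.06,.1)
go(.4365,-.2295,.18)
"
```

```text
time: 24.82
position: [0.5974, -0.0113, 0.107]
tool_rot: [-2.994, -0.949, -0.003]
ft_force: [-1.8, 1.3, 4.0]
grip_width: 0.586
grip_force: 45.0
time: 25.2
position: [0.5965, -0.0122, 0.1059]
tool_rot: [2.995, 0.949, -0.0]
ft_force: [0.2, 0.4, -0.5]
grip_width: 0.746
grip_force: 0.0
time: 25.7
position: [0.5985, -0.0126, 0.2192]
tool_rot: [2.994, 0.948, 0.009]
ft_force: [0.9, 0.5, -0.4]
grip_width: 0.753
grip_force: 0.0
top wrist 3046 0.5976 -0.0116 [0.049 0.049] z 0.1342
top side 269 0.5966 -0.0102 [0.049 0.049] z 0.133
top scene 118 0.4361 -0.2327 [0.05  0.047] z 0.0797
t 25.85 p [ 0.5962 -0.0117  0.2152] F [0.3 0.2 0.1] w 66.0 gf 0.0 yaw(tool y) -54.8 q7 -0.67
row tx -255.9 ty 86.1 tz 35.3 turn
```

```bash
python3 -m crank '[{"tx":-50,"ty":17,"tz":0,"turn":-1},{"tx":-103,"ty":34,"tz":0,"turn":-2},{"tx":-155,"ty":52,"tz":0,"turn":-3},{"tx":-207,"ty":69,"tz":10,"turn":-3.6},{"tx":-256,"ty":86,"tz":35,"turn":-3.6}]' 70 >/dev/null
python3 -m crank '[{"tx":0,"ty":0,"tz":0,"turn":0},{"tx":0,"ty":0,"tz":0,"turn":0},{"tx":0,"ty":0,"tz":0,"turn":0}]' >/dev/null
python3 -c "
from h import *
top('wrist',.4365,-.2295,.06,.1)
go(.4365,-.2295,.052,-37)
"
```

```text
top wrist 2682 0.4355 -0.2296 [0.049 0.049] z 0.0792
t 26.9 p [ 0.438  -0.2284  0.1812] F [-0.  -0.1 -0.1] w 70.1 gf 0.0 yaw(tool y) -36.7 q7 -0.19
row tx -1.7 ty -0.6 tz 129.2 turn 0.06477046311735819
```

```bash
python3 -m crank '[{"tx":-2,"ty":-1,"tz":50,"turn":0},{"tx":-2,"ty":-1,"tz":95,"turn":0},{"tx":-2,"ty":-1,"tz":129,"turn":0},{"tx":-2,"ty":-1,"tz":129,"turn":0},{"tx":-2,"ty":-1,"tz":129,"turn":0}]'
python3 -m crank '[{"tx":0,"ty":0,"tz":0,"turn":0},{"tx":0,"ty":0,"tz":0,"turn":0},{"tx":0,"ty":0,"tz":0,"turn":0},{"tx":0,"ty":0,"tz":0,"turn":0},{"tx":0,"ty":0,"tz":0,"turn":0}]' 0 45
python3 -m crank '[{"tx":0,"ty":0,"tz":-30,"turn":0},{"tx":0,"ty":0,"tz":-75,"turn":0},{"tx":0,"ty":0,"tz":-120,"turn":0},{"tx":0,"ty":0,"tz":-145,"turn":0},{"tx":0,"ty":0,"tz":-145,"turn":0}]'
python3 -c "
from h import *
go(.4905,-.0105,.20,-37)
"
```

```text
time: 27.52
position: [0.4362, -0.2308, 0.0533]
tool_rot: [2.807, 1.407, 0.001]
ft_force: [0.4, 0.5, 0.6]
grip_width: 0.801
grip_force: 0.0
time: 28.15
position: [0.4354, -0.2303, 0.0528]
tool_rot: [-2.809, -1.406, -0.002]
ft_force: [-1.6, 1.5, 6.9]
grip_width: 0.588
grip_force: 45.0
time: 28.78
position: [0.4361, -0.2307, 0.1983]
tool_rot: [2.808, 1.407, 0.008]
ft_force: [0.4, 0.7, -2.7]
grip_width: 0.587
grip_force: 45.0
t 28.77 p [ 0.4361 -0.2307  0.1983] F [ 0.4  0.7 -2.7] w 51.1 gf 45.0 yaw(tool y) -36.8 q7 -0.22
row tx 208.9 ty -88.3 tz -1.1 turn 0.04109975966920274
```

```bash
python3 -m crank '[{"tx":50,"ty":-21,"tz":0,"turn":0},{"tx":102,"ty":-43,"tz":0,"turn":0},{"tx":155,"ty":-65,"tz":0,"turn":0},{"tx":209,"ty":-88,"tz":0,"turn":0},{"tx":209,"ty":-88,"tz":0,"turn":0}]' >/dev/null
python3 -m crank '[{"tx":0,"ty":0,"tz":0,"turn":0},{"tx":0,"ty":0,"tz":0,"turn":0}]' >/dev/null
python3 -c "
from h import *
go(.4905,-.0105,.107,-37)
marks(['wrist','side'],['sample1','pocket1'])
"
```

```text
t 29.65 p [ 0.4892 -0.0122  0.1962] F [ 0.2  0.1 -2.1] w 51.3 gf 45.0 yaw(tool y) -37.0 q7 -0.68
row tx 2.3 ty 0.1 tz 89.2 turn 0.0024349631858513023
wrist sample1 [([0.594, -0.01, 0.059], 0.7), ([0.492, -0.011, 0.148], 0.6)]
wrist pocket1 [([0.491, -0.014, 0.058], 0.65)]
side sample1 [([0.597, -0.014, 0.059], 0.88), ([0.308, -0.146, -0.0], 0.88), ([0.552, 0.244, 0.286], 0.75), ([0.329, -0.327, -0.003], 0.74), ([0.311, -0.238, 0.002], 0.69), ([0.491, -0.01, 0.146], 0.64)]
side pocket1 [([0.594, -0.012, 0.062], 0.96), ([0.491, -0.011, 0.06], 0.91), ([0.547, 0.148, 0.055], 0.86), ([0.782, -0.193, -0.002], 0.36)]
```

```bash
python3 -m crank '[{"tx":1.8,"ty":0,"tz":40,"turn":0},{"tx":1.8,"ty":0,"tz":64,"turn":0},{"tx":1.8,"ty":0,"tz":64,"turn":0},{"tx":1.8,"ty":0,"tz":75,"turn":0},{"tx":1.8,"ty":0,"tz":86,"turn":0}]'
python3 -m crank '[{"tx":0,"ty":0,"tz":3,"turn":0},{"tx":0,"ty":0,"tz":4,"turn":0},{"tx":0,"ty":0,"tz":4,"turn":0}]'
```

```text
time: 30.58
position: [0.4917, -0.0089, 0.1114]
tool_rot: [-2.809, -1.406, -0.003]
ft_force: [-0.3, 0.2, -2.5]
grip_width: 0.586
grip_force: 45.0
time: 30.95
position: [0.4906, -0.0092, 0.1078]
tool_rot: [-2.808, -1.405, 0.001]
ft_force: [-4.2, -0.1, 5.8]
grip_width: 0.586
grip_force: 45.0
```

```bash
python3 -m crank '[{"tx":0,"ty":0,"tz":0,"turn":0},{"tx":0,"ty":0,"tz":0,"turn":0},{"tx":0,"ty":0,"tz":0,"turn":0}]' 66
python3 -m crank '[{"tx":0,"ty":0,"tz":-30,"turn":0},{"tx":0,"ty":0,"tz":-70,"turn":0},{"tx":0,"ty":0,"tz":-120,"turn":0},{"tx":0,"ty":0,"tz":-130,"turn":0}]'
python3 -c "
from h import *
top('wrist',.4905,-.0105,.12,.145); top('side',.4905,-.0105,.12,.145)
bar('side')
go(.5445,.061,.24)
"
```

```text
time: 31.32
position: [0.4912, -0.0091, 0.1072]
tool_rot: [2.809, 1.406, 0.001]
ft_force: [-0.4, -1.3, -0.8]
grip_width: 0.746
grip_force: 0.0
time: 31.82
position: [0.4929, -0.0091, 0.2403]
tool_rot: [2.809, 1.406, 0.01]
ft_force: [-0.2, 0.1, -0.3]
grip_width: 0.755
grip_force: 0.0
top wrist 2610 0.4912 -0.009 [0.049 0.049] z 0.1343
top side 305 0.4899 -0.0079 [0.049 0.048] z 0.133
bar side ((0.5443498492240906, 0.061689093708992004), (0.05976097285747528, 0.014105803333222866), 15.23326301574707) ztop 0.1402
t 31.98 p [ 0.4907 -0.009   0.2366] F [ 0.   0.3 -0. ] w 66.1 gf 0.0 yaw(tool y) -36.8 q7 -0.72
row tx 88.2 ty 1.1 tz -3.4 turn
```

```bash
python3 -m crank '[{"tx":30,"ty":0,"tz":0,"turn":-2},{"tx":60,"ty":1,"tz":0,"turn":-4},{"tx":88,"ty":1,"tz":0,"turn":-6},{"tx":88,"ty":1,"tz":0,"turn":-8},{"tx":88,"ty":1,"tz":0,"turn":-10}]' 40 >/dev/null
python3 -m crank '[{"tx":0,"ty":0,"tz":0,"turn":-2},{"tx":0,"ty":0,"tz":0,"turn":-4},{"tx":0,"ty":0,"tz":0,"turn":-6},{"tx":0,"ty":0,"tz":0,"turn":-8},{"tx":0,"ty":0,"tz":0,"turn":-10}]' >/dev/null
python3 -m crank '[{"tx":0,"ty":0,"tz":0,"turn":-2},{"tx":0,"ty":0,"tz":0,"turn":-4},{"tx":0,"ty":0,"tz":0,"turn":-6},{"tx":0,"ty":0,"tz":0,"turn":-8},{"tx":0,"ty":0,"tz":0,"turn":-8.8}]' >/dev/null
python3 -m crank '[{"tx":0,"ty":0,"tz":0,"turn":0},{"tx":0,"ty":0,"tz":0,"turn":0}]' >/dev/null
python3 -c "
from h import *
bar()
go(.5445,.061,.131,106.8)
"
```

```text
bar wrist ((0.5446929335594177, 0.06049049645662308), (0.06240196153521538, 0.01305187027901411), 17.51937484741211) ztop 0.142
t 34.15 p [0.5441 0.0606 0.2362] F [ 0.1  0.3 -0.5] w 40.0 gf 0.0 yaw(tool y) 107.1 q7 1.79
row tx -0.6 ty 0.3 tz 105.2 turn 0.061345093261766695
```

```bash
python3 -m crank '[{"tx":-0.6,"ty":0.3,"tz":50,"turn":0},{"tx":-0.6,"ty":0.3,"tz":90,"turn":0},{"tx":-0.6,"ty":0.3,"tz":105,"turn":0},{"tx":-0.6,"ty":0.3,"tz":105,"turn":0}]' 40 >/dev/null
python3 -m crank '[{"tx":0,"ty":0,"tz":0,"turn":0},{"tx":0,"ty":0,"tz":0,"turn":0},{"tx":0,"ty":0,"tz":0,"turn":0},{"tx":0,"ty":0,"tz":0,"turn":0}]' 0 50
python3 -m crank '[{"tx":0,"ty":0,"tz":-5,"turn":0},{"tx":0,"ty":0,"tz":-10,"turn":0},{"tx":0,"ty":0,"tz":-14.5,"turn":0},{"tx":0,"ty":0,"tz":-14.5,"turn":0}]'
```

```text
time: 35.15
position: [0.5457, 0.0609, 0.133]
tool_rot: [-0.469, 3.105, -0.0]
ft_force: [-0.1, -1.0, 3.8]
grip_width: 0.185
grip_force: 50.0
time: 35.65
position: [0.5456, 0.0609, 0.146]
tool_rot: [-0.468, 3.105, -0.002]
ft_force: [5.6, -0.6, -8.8]
grip_width: 0.181
grip_force: 50.0
```

```bash
python3 -m crank '[{"tx":0,"ty":0,"tz":0,"turn":0.8},{"tx":0,"ty":0,"tz":0,"turn":2},{"tx":0,"ty":0,"tz":0,"turn":3.4},{"tx":0,"ty":0,"tz":0,"turn":4.8},{"tx":0,"ty":0,"tz":0,"turn":6.2}]' >/dev/null
python3 -m crank '[{"tx":0,"ty":0,"tz":0,"turn":1.4},{"tx":0,"ty":0,"tz":0,"turn":2.8},{"tx":0,"ty":0,"tz":0,"turn":4.2},{"tx":0,"ty":0,"tz":0,"turn":5.6},{"tx":0,"ty":0,"tz":0,"turn":6.8}]' >/dev/null
python3 -m crank '[{"tx":0,"ty":0,"tz":0,"turn":0.8},{"tx":0,"ty":0,"tz":0,"turn":1.4},{"tx":0,"ty":0,"tz":0,"turn":1.4},{"tx":0,"ty":0,"tz":0,"turn":1.4}]'
python3 -c "
from h import *
go(.5445,.061,.131,35)
"
```

```text
time: 37.4
position: [0.5453, 0.0602, 0.1458]
tool_rot: [1.447, 2.786, -0.002]
ft_force: [5.7, -2.4, -9.4]
grip_width: 0.18
grip_force: 50.0
t 37.4 p [0.5453 0.0602 0.1458] F [ 5.7 -2.4 -9.4] w 15.6 gf 50.0 yaw(tool y) 35.1 q7 0.64
row tx 1.2 ty -0.2 tz 14.8 turn 0.024265055712351113
```

```bash
python3 -m crank '[{"tx":0,"ty":0,"tz":4,"turn":0},{"tx":0,"ty":0,"tz":8,"turn":0},{"tx":0,"ty":0,"tz":12,"turn":0},{"tx":0,"ty":0,"tz":15,"turn":0},{"tx":0,"ty":0,"tz":15,"turn":0}]'
python3 -m crank '[{"tx":0,"ty":0,"tz":0,"turn":0},{"tx":0,"ty":0,"tz":0,"turn":0},{"tx":0,"ty":0,"tz":0,"turn":0}]' 40
python3 -m crank '[{"tx":0,"ty":0,"tz":-50,"turn":0},{"tx":0,"ty":0,"tz":-100,"turn":0},{"tx":0,"ty":0,"tz":-150,"turn":0},{"tx":0,"ty":0,"tz":-200,"turn":0},{"tx":0,"ty":0,"tz":-200,"turn":0}]'
python3 -c "
from h import *
bar('side');bar()
marks(['wrist','side'],['standard','hood_bar','hood_hinge','read_place'])
marks(['wrist','side'],['sample1'])
save('wrist','w4.png')
"
```

```text
time: 38.02
position: [0.5455, 0.0602, 0.1329]
tool_rot: [1.447, 2.787, -0.0]
ft_force: [-0.9, -2.6, 7.3]
grip_width: 0.183
grip_force: 50.0
time: 38.4
position: [0.5445, 0.0617, 0.1313]
tool_rot: [-1.445, -2.788, -0.0]
ft_force: [0.2, 0.1, -0.3]
grip_width: 0.417
grip_force: 0.0
time: 39.02
position: [0.5467, 0.0614, 0.3353]
tool_rot: [1.444, 2.785, 0.008]
ft_force: [-0.0, 0.2, 0.0]
grip_width: 0.458
grip_force: 0.0
bar side ((0.5440547466278076, 0.06256458163261414), (0.01320482324808836, 0.062691830098629), 33.854671478271484) ztop 0.1408
bar wrist ((0.5454185605049133, 0.06061415374279022), (0.013188214041292667, 0.06225299835205078), 35.52848434448242) ztop 0.1421
wrist standard [([0.548, 0.149, 0.056], 0.76)]
wrist hood_bar []
wrist hood_hinge [([0.545, 0.059, 0.131], 0.18)]
wrist read_place []
side standard [([0.55, 0.155, 0.057], 0.55), ([0.548, 0.243, 0.287], 0.39), ([0.49, -0.012, 0.062], 0.28)]
side hood_bar [([0.549, 0.244, 0.286], 0.89), ([0.553, 0.212, 0.152], 0.53), ([0.536, -0.268, -0.002], 0.16)]
side hood_hinge [([0.553, 0.213, 0.15], 0.97)]
side read_place [([0.545, 0.151, 0.06], 0.58), ([0.595, -0.012, 0.054], 0.55)]
wrist sample1 [([0.493, -0.011, 0.057], 0.94), ([0.31, -0.144, -0.001], 0.87), ([0.31, -0.245, -0.0], 0.84), ([0.46, 0.084, 0.058], 0.69), ([0.6, -0.013, 0.056], 0.56), ([0.326, -0.332, -0.001], 0.55), ([0.553, 0.15, 0.058], 0.17)]
side sample1 [([0.404, -0.461, -0.002], 0.89), ([0.307, -0.145, 0.001], 0.88), ([0.492, -0.012, 0.057], 0.78), ([0.46, 0.089, 0.059], 0.76), ([0.594, -0.01, 0.054], 0.62)]
```

View pics/w4.png

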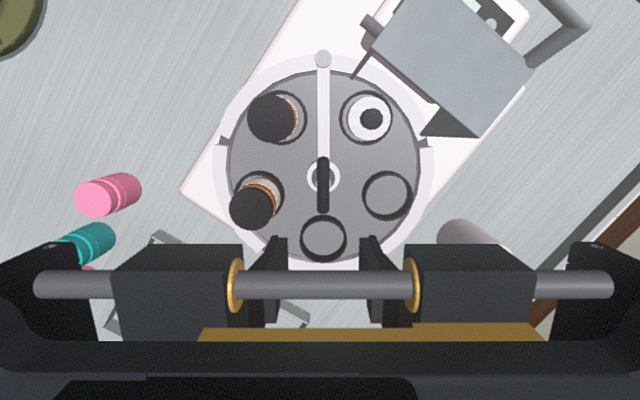

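The picture shows the standard at the reading place (370,118), the jars in pockets at (275,118) and (255,200), and the hood raised with its bar at (565,30). The bar top at 0.141 says the pin is home. Next I go to the hood bar.

```bash
python3 -c "
from h import *
P,C=cloud('side'); m=(P[:,2]>.272)&(P[:,2]<.31)&(abs(P[:,0]-.549)<.06)&(abs(P[:,1]-.244)<.03); q=P[m]; print(len(q),np.round([q.min(0),q.max(0),np.median(q,0)],4)); print(np.polyfit(q[:,0],q[:,1],1))
go(.5485,.2435,.37,88.8)
a=np.array([1.61,1.5,1.4,1.3,1.2,1.1,1.0,.9,.8,.7,.6,.5,.4,.3,.24,.18,.12,.08,.04,.0])
Y=-.135*np.cos(a)+.022*np.sin(a);Z=.135*np.sin(a)+.022*np.cos(a)
for r in zip(a,np.round((Y-Y[0])*1000,1),np.round((Z[0]-Z)*1000,1)): print(*r)
"
```

```text
408 [[0.5022 0.2318 0.2722]
 [0.5921 0.2532 0.2888]
 [0.5409 0.248  0.2855]]
[-0.00466572  0.24965786]
t 39.92 p [0.5449 0.0612 0.3316] F [-0.6 -0.4  0.4] w 40.0 gf 0.0 yaw(tool y) 35.2 q7 0.53
row tx 147.0 ty 107.9 tz -38.4 turn -10.726432824361268
1.61 0.0 0.0
1.5 -14.9 -2.2
1.4 -28.5 -2.7
1.3 -42.2 -1.9
1.2 -55.7 0.2
1.1 -68.9 3.7
1.0 -81.7 8.5
0.9 -94.0 14.6
0.8 -105.5 21.9
0.7 -116.4 30.2
0.6 -126.3 39.6
0.5 -135.2 50.0
0.4 -143.1 61.2
0.3 -149.7 73.1
0.24 -153.2 80.6
0.18 -156.2 88.2
0.12 -158.7 96.0
0.08 -160.1 101.3
0.04 -161.3 106.7
0.0 -162.3 112.0
```

```bash
python3 -m crank '[{"tx":0,"ty":0,"tz":-38,"turn":-2},{"tx":45,"ty":33,"tz":-38,"turn":-4},{"tx":90,"ty":66,"tz":-38,"turn":-6},{"tx":125,"ty":92,"tz":-38,"turn":-8},{"tx":147,"ty":108,"tz":-38,"turn":-10}]' 34 >/dev/null
python3 -m crank '[{"tx":0,"ty":0,"tz":0,"turn":-0.7},{"tx":0,"ty":0,"tz":0,"turn":-0.7},{"tx":0,"ty":0,"tz":0,"turn":-0.7}]'
python3 -c "
from h import *
P,C=cloud('wrist'); m=(P[:,2]>.278)&(P[:,2]<.30)&(abs(P[:,0]-.549)<.03)&(abs(P[:,1]-.244)<.03); q=P[m]; print(len(q),np.round([q.min(0),q.max(0),np.median(q,0)],4))
P,C=cloud('scene'); m=(P[:,2]>.278)&(P[:,2]<.30)&(abs(P[:,0]-.549)<.03)&(abs(P[:,1]-.244)<.03); q=P[m]; print(len(q),np.round([q.min(0),q.max(0),np.median(q,0)],4)) if m.sum() else 0
go(.5485,.2435,.37,88.8)
save('wrist','w5.png')
"
```

```text
time: 40.92
position: [0.5487, 0.2429, 0.3697]
tool_rot: [0.04, 3.141, 0.0]
ft_force: [0.2, 1.2, -0.1]
grip_width: 0.389
grip_force: 0.0
1078 [[0.519  0.2396 0.2837]
 [0.579  0.2516 0.2911]
 [0.5469 0.2455 0.2887]]
53 [[0.5194 0.239  0.2815]
 [0.5774 0.2468 0.2923]
 [0.5494 0.2414 0.289 ]]
t 41.02 p [0.5487 0.243  0.3698] F [ 0.6  0.7 -0.1] w 33.9 gf 0.0 yaw(tool y) 88.6 q7 1.21
row tx 0.2 ty 0.5 tz -0.2 turn -0.044645924814250296
```

View pics/w5.png

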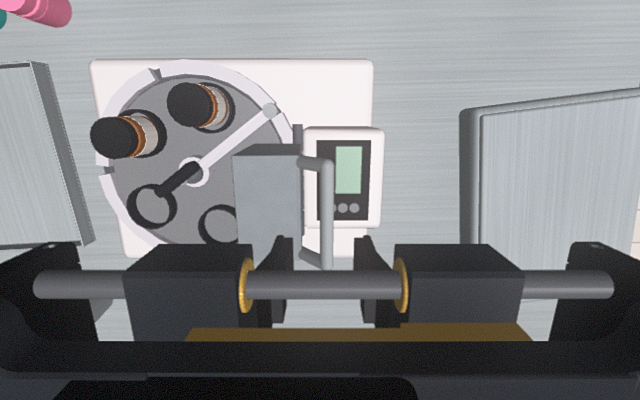

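The picture shows the hood box at (267,200) with the bar at (327,215) running between the fingers. I go down and grip it.

```bash
python3 -m crank '[{"tx":0,"ty":2.5,"tz":30,"turn":0},{"tx":0,"ty":2.5,"tz":60,"turn":0},{"tx":0,"ty":2.5,"tz":77,"turn":0},{"tx":0,"ty":2.5,"tz":77,"turn":0}]' 34
python3 -m crank '[{"tx":0,"ty":0,"tz":0,"turn":0},{"tx":0,"ty":0,"tz":0,"turn":0},{"tx":0,"ty":0,"tz":0,"turn":0},{"tx":0,"ty":0,"tz":0,"turn":0}]' 0 25
python3 -c "
from h import *
st()"
```

```text
time: 41.58
position: [0.5481, 0.2458, 0.2917]
tool_rot: [-0.037, -3.14, 0.001]
ft_force: [-0.7, -0.5, 0.4]
grip_width: 0.391
grip_force: 0.0
time: 42.08
position: [0.549, 0.246, 0.2933]
tool_rot: [0.037, 3.14, 0.001]
ft_force: [-0.3, -1.2, 2.0]
grip_width: 0.114
grip_force: 25.0
t 42.08 p [0.549  0.246  0.2933] F [-0.3 -1.2  2. ] w 9.9 gf 25.0 yaw(tool y) 88.7 q7 1.22
```

```bash
python3 -m crank '[{"tx":0,"ty":-15,"tz":-2,"turn":0},{"tx":0,"ty":-28.5,"tz":-2.7,"turn":0},{"tx":0,"ty":-42,"tz":-2,"turn":0},{"tx":0,"ty":-56,"tz":0,"turn":0},{"tx":0,"ty":-69,"tz":3.7,"turn":0}]'
python3 -m crank '[{"tx":0,"ty":-12.8,"tz":4.8,"turn":0},{"tx":0,"ty":-25,"tz":11,"turn":0},{"tx":0,"ty":-36.6,"tz":18.2,"turn":0},{"tx":0,"ty":-47.5,"tz":26.5,"turn":0},{"tx":0,"ty":-57.4,"tz":36,"turn":0}]'
python3 -m crank '[{"tx":0,"ty":-9,"tz":10.4,"turn":0},{"tx":0,"ty":-17,"tz":21.6,"turn":0},{"tx":0,"ty":-23.4,"tz":33.5,"turn":0},{"tx":0,"ty":-27,"tz":41,"turn":0},{"tx":0,"ty":-27,"tz":41,"turn":0}]'
python3 -c "
from h import *
p,_=st()
for a in [.35,.3,.25,.2,.15,.1,0]: print(a,.216-.135*np.cos(a)+.022*np.sin(a),.15+.135*np.sin(a)+.022*np.cos(a))"
```

```text
time: 42.7
position: [0.547, 0.1758, 0.2891]
tool_rot: [0.037, 3.141, 0.0]
ft_force: [0.6, 3.7, 4.1]
grip_width: 0.114
grip_force: 25.0
time: 43.32
position: [0.5456, 0.1187, 0.2521]
tool_rot: [-0.037, -3.141, 0.001]
ft_force: [0.1, 1.3, 1.1]
grip_width: 0.117
grip_force: 25.0
time: 43.95
position: [0.5449, 0.0914, 0.2107]
tool_rot: [-0.038, -3.141, 0.003]
ft_force: [2.2, -4.4, -1.8]
grip_width: 0.118
grip_force: 25.0
t 43.95 p [0.5449 0.0914 0.2107] F [ 2.2 -4.4 -1.8] w 10.2 gf 25.0 yaw(tool y) 88.6 q7 1.45
0.35 0.09672843552962378 0.21695740368912825
0.3 0.09353101851459264 0.21091263066004418
0.25 0.09063971017266245 0.20471560777699477
0.2 0.0880617372689237 0.19838182436984056
0.15 0.08580354339305349 0.19192711159852882
0.1 0.08387077285369673 0.18536760288343837
0 0.08099999999999999 0.172
```

```bash
python3 -m crank '[{"tx":0,"ty":-2,"tz":6,"turn":0},{"tx":0,"ty":-3.5,"tz":12,"turn":0},{"tx":0,"ty":-5,"tz":18,"turn":0},{"tx":0,"ty":-6.5,"tz":23,"turn":0},{"tx":0,"ty":-7,"tz":27,"turn":0}]'
python3 -m crank '[{"tx":0,"ty":-0.5,"tz":2,"turn":0},{"tx":0,"ty":-0.5,"tz":4,"turn":0},{"tx":0,"ty":-0.5,"tz":5,"turn":0},{"tx":0,"ty":-0.5,"tz":5,"turn":0}]'
python3 -c "
from h import *
st();marks(['side','scene'],['hood_bar'])"
```

```text
time: 44.58
position: [0.5448, 0.0829, 0.1848]
tool_rot: [-0.039, -3.141, 0.005]
ft_force: [-0.7, -8.2, 4.9]
grip_width: 0.117
grip_force: 25.0
time: 45.08
position: [0.5447, 0.0818, 0.1797]
tool_rot: [-0.04, -3.141, 0.007]
ft_force: [-0.3, -8.8, 3.0]
grip_width: 0.115
grip_force: 25.0
t 45.08 p [0.5447 0.0818 0.1797] F [-0.3 -8.8  3. ] w 10.0 gf 25.0 yaw(tool y) 88.5 q7 1.48
side hood_bar [([0.546, 0.081, 0.183], 0.87), ([0.544, 0.155, 0.057], 0.56), ([0.488, -0.011, 0.062], 0.37)]
scene hood_bar [([0.545, 0.083, 0.178], 0.67), ([0.548, 0.218, 0.149], 0.21)]
```

```bash
python3 -m crank '[{"tx":0,"ty":0,"tz":1.5,"turn":0},{"tx":0,"ty":0,"tz":3,"turn":0},{"tx":0,"ty":0,"tz":4,"turn":0},{"tx":0,"ty":0,"tz":4,"turn":0}]'
python3 -m crank '[{"tx":0,"ty":0,"tz":1.5,"turn":0},{"tx":0,"ty":0,"tz":2,"turn":0},{"tx":0,"ty":0,"tz":2,"turn":0}]'
```

```text
time: 45.78
position: [0.5447, 0.0811, 0.1757]
tool_rot: [-0.041, -3.141, 0.008]
ft_force: [-1.4, -8.8, 2.9]
grip_width: 0.113
grip_force: 25.0
time: 46.15
position: [0.5447, 0.0808, 0.1741]
tool_rot: [-0.041, -3.14, 0.008]
ft_force: [-2.3, -9.5, 6.0]
grip_width: 0.117
grip_force: 25.0
```

```bash
cat >> h.py <<'E'
def roof():
    for n in ['side','scene']:
        P,C=cloud(n); m=(P[:,2]>.14)&(P[:,2]<.19)&(abs(P[:,0]-.547)<.035)&(P[:,1]>.112)&(P[:,1]<.16); q=P[m]
        if len(q)>10:
            k=np.linalg.lstsq(np.c_[q[:,1]-.136,np.ones(len(q))],q[:,2],rcond=None)[0]; print(n,len(q),'roof slope',-k[0].round(3),'z',k[1].round(4))
E
python3 -c "
from h import *
roof()
save('side','s6.png',(180,180,400,400),2.5)"
```

```text
side 583 roof slope 0.011 z 0.1504
scene 256 roof slope -0.003 z 0.1526
```

View pics/s6.png

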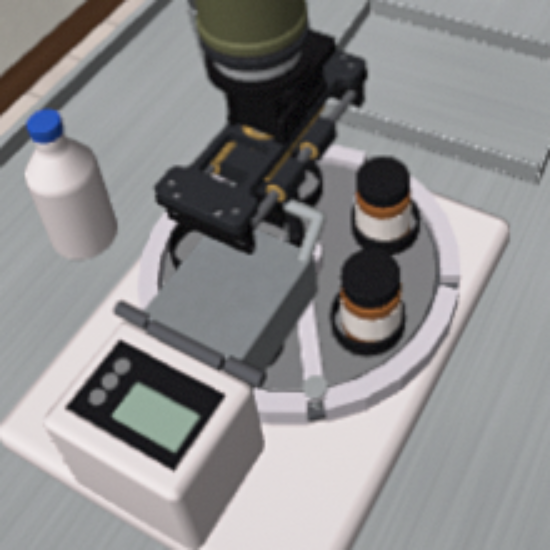

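The crop shows the hood down, its roof flat with slope about 0, the pin at (315,390) in its notch and both jars upright. I release the bar and wait.

```bash
python3 -m crank '[{"tx":0,"ty":0,"tz":0,"turn":0},{"tx":0,"ty":0,"tz":0,"turn":0},{"tx":0,"ty":0,"tz":-6,"turn":0},{"tx":0,"ty":0,"tz":-6,"turn":0},{"tx":0,"ty":0,"tz":-6,"turn":0}]' 22
for i in 1 2 3 4; do python3 -m crank '[{"tx":0,"ty":0,"tz":0,"turn":0},{"tx":0,"ty":0,"tz":0,"turn":0},{"tx":0,"ty":0,"tz":0,"turn":0},{"tx":0,"ty":0,"tz":0,"turn":0},{"tx":0,"ty":0,"tz":0,"turn":0}]'>/dev/null; done
python3 -c "
from h import *
st();roof();bar('side') if 0 else None
marks(['side','scene'],['standard','hood_bar'])"
```

```text
time: 46.92
position: [0.5448, 0.0861, 0.1799]
tool_rot: [0.035, 3.141, 0.002]
ft_force: [-0.1, -0.2, -1.0]
grip_width: 0.256
grip_force: 0.1
t 49.42 p [0.5449 0.0852 0.1799] F [ 0.2 -0.6  0.2] w 21.9 gf 0.0 yaw(tool y) 88.7 q7 1.48
side 586 roof slope 0.01 z 0.1505
scene 262 roof slope -0.005 z 0.1526
side standard []
side hood_bar [([0.546, 0.079, 0.173], 0.84), ([0.459, 0.086, 0.058], 0.6)]
scene standard [([0.548, 0.155, 0.059], 0.36), ([0.456, 0.086, 0.06], 0.23)]
scene hood_bar [([0.546, 0.082, 0.173], 0.66), ([0.547, 0.059, -0.004], 0.65)]
```

```bash
python3 -m crank '[{"tx":0,"ty":-4,"tz":0,"turn":0},{"tx":0,"ty":-4,"tz":0,"turn":0}]' >/dev/null
python3 -m crank '[{"tx":0,"ty":0,"tz":0,"turn":0},{"tx":0,"ty":0,"tz":0,"turn":0},{"tx":0,"ty":0,"tz":0,"turn":0},{"tx":0,"ty":0,"tz":0,"turn":0}]' 0 30
python3 -m crank '[{"tx":0,"ty":2.9,"tz":-13.4,"turn":0},{"tx":0,"ty":7,"tz":-26.4,"turn":0},{"tx":0,"ty":12.5,"tz":-39,"turn":0},{"tx":0,"ty":19.2,"tz":-51,"turn":0},{"tx":0,"ty":27,"tz":-62,"turn":0}]'
python3 -m crank '[{"tx":0,"ty":9,"tz":-10.4,"turn":0},{"tx":0,"ty":18.8,"tz":-19.8,"turn":0},{"tx":0,"ty":29.7,"tz":-28,"turn":0},{"tx":0,"ty":41.2,"tz":-35.4,"turn":0},{"tx":0,"ty":53.5,"tz":-41.5,"turn":0}]'
python3 -m crank '[{"tx":0,"ty":12.8,"tz":-4.8,"turn":0},{"tx":0,"ty":26,"tz":-8.3,"turn":0},{"tx":0,"ty":39.5,"tz":-10.4,"turn":0},{"tx":0,"ty":53.2,"tz":-11.2,"turn":0},{"tx":0,"ty":66.8,"tz":-10.7,"turn":0}]'
python3 -m crank '[{"tx":0,"ty":13.5,"tz":2,"turn":0},{"tx":0,"ty":24,"tz":4.3,"turn":0},{"tx":0,"ty":24,"tz":4.3,"turn":0},{"tx":0,"ty":24,"tz":4.3,"turn":0}]'
```

```text
time: 50.58
position: [0.5448, 0.0807, 0.1799]
tool_rot: [-0.037, -3.141, 0.001]
ft_force: [0.3, -1.5, 1.0]
grip_width: 0.112
grip_force: 30.0
time: 51.2
position: [0.5454, 0.1069, 0.243]
tool_rot: [-0.038, -3.141, 0.003]
ft_force: [2.0, -5.3, -4.9]
grip_width: 0.115
grip_force: 30.0
time: 51.82
position: [0.5468, 0.1576, 0.2863]
tool_rot: [-0.042, -3.141, 0.007]
ft_force: [-2.2, -12.1, 8.9]
grip_width: 0.118
grip_force: 30.0
time: 52.45
position: [0.5489, 0.2278, 0.297]
tool_rot: [0.038, 3.139, -0.0]
ft_force: [0.6, -5.1, 3.6]
grip_width: 0.111
grip_force: 30.0
time: 52.95
position: [0.5496, 0.2547, 0.2911]
tool_rot: [0.034, 3.138, 0.007]
ft_force: [4.5, 2.4, 4.9]
grip_width: 0.116
grip_force: 30.0
```

```bash
python3 -m crank '[{"tx":0,"ty":0,"tz":0,"turn":0},{"tx":0,"ty":0,"tz":0,"turn":0},{"tx":0,"ty":0,"tz":-20,"turn":0},{"tx":0,"ty":0,"tz":-60,"turn":0},{"tx":0,"ty":0,"tz":-80,"turn":0}]' 34
python3 -c "
from h import *
marks(['side'],['hood_bar','standard','sample1'])
go(.5445,.061,.37,35)"
```

```text
time: 53.58
position: [0.5483, 0.2527, 0.3712]
tool_rot: [-0.036, -3.141, -0.002]
ft_force: [0.1, -0.2, 0.2]
grip_width: 0.383
grip_force: 0.0
side hood_bar []
side standard [([0.459, 0.087, 0.059], 0.67), ([0.55, 0.149, 0.057], 0.54)]
side sample1 [([0.305, -0.146, 0.002], 0.76), ([0.404, -0.464, -0.005], 0.75), ([0.496, -0.01, 0.058], 0.62), ([0.46, 0.089, 0.058], 0.6), ([0.327, -0.328, -0.001], 0.54)]
t 53.77 p [0.5481 0.2526 0.3688] F [-0.2  0.8 -0.9] w 34.0 gf 0.0 yaw(tool y) 88.7 q7 1.2
row tx -0.8 ty -191.6 tz -1.2 turn 10.737286476447249
```

```bash
python3 -m crank '[{"tx":0,"ty":-45,"tz":0,"turn":2},{"tx":0,"ty":-95,"tz":0,"turn":4},{"tx":0,"ty":-145,"tz":0,"turn":6},{"tx":0,"ty":-192,"tz":0,"turn":8},{"tx":0,"ty":-192,"tz":0,"turn":10}]' 40 >/dev/null
python3 -m crank '[{"tx":0,"ty":0,"tz":30,"turn":0.7},{"tx":0,"ty":0,"tz":70,"turn":0.7},{"tx":0,"ty":0,"tz":100,"turn":0.7},{"tx":0,"ty":0,"tz":100,"turn":0.7}]' >/dev/null
python3 -c "
from h import *
bar();top('wrist',.5463,.151,.1,.13);top('wrist',.4594,.0903,.12,.145);top('wrist',.4905,-.0105,.12,.145)
marks(['side','scene'],['hood_bar'])
go(.5447,.061,.131,35.2)"
```

```text
bar wrist ((0.5451671481132507, 0.061006657779216766), (0.013538738712668419, 0.06166849657893181), 35.06272888183594) ztop 0.142
top wrist 535 0.5481 0.1504 [0.023 0.022] z 0.1172
top wrist 2643 0.4579 0.0871 [0.049 0.049] z 0.1343
top wrist 1840 0.493 -0.0092 [0.049 0.045] z 0.1342
side hood_bar [([0.549, 0.253, 0.281], 0.86)]
scene hood_bar [([0.547, 0.253, 0.281], 0.8), ([0.546, 0.058, 0.0], 0.22)]
t 55.3 p [0.5447 0.0605 0.2706] F [ 0.6  0.5 -1.1] w 40.0 gf 0.0 yaw(tool y) 35.2 q7 0.55
row tx 0.4 ty 0.0 tz 139.6 turn -0.005749222909841478
```

```bash
python3 -m crank '[{"tx":0,"ty":0,"tz":50,"turn":0},{"tx":0,"ty":0,"tz":100,"turn":0},{"tx":0,"ty":0,"tz":139.5,"turn":0},{"tx":0,"ty":0,"tz":139.5,"turn":0}]' 40 >/dev/null
python3 -m crank '[{"tx":0,"ty":0,"tz":0,"turn":0},{"tx":0,"ty":0,"tz":0,"turn":0},{"tx":0,"ty":0,"tz":0,"turn":0},{"tx":0,"ty":0,"tz":0,"turn":0}]' 0 50
python3 -m crank '[{"tx":0,"ty":0,"tz":-5,"turn":0},{"tx":0,"ty":0,"tz":-10,"turn":0},{"tx":0,"ty":0,"tz":-14.5,"turn":0},{"tx":0,"ty":0,"tz":-14.5,"turn":0}]'
```

```text
time: 56.3
position: [0.5451, 0.0606, 0.1316]
tool_rot: [1.446, 2.788, 0.003]
ft_force: [-1.7, 0.6, 6.2]
grip_width: 0.187
grip_force: 50.0
time: 56.8
position: [0.5449, 0.0607, 0.1446]
tool_rot: [1.445, 2.787, 0.001]
ft_force: [5.4, 0.7, -9.2]
grip_width: 0.182
grip_force: 50.0
```

```bash
python3 -m crank '[{"tx":0,"ty":0,"tz":0,"turn":0.8},{"tx":0,"ty":0,"tz":0,"turn":2},{"tx":0,"ty":0,"tz":0,"turn":3.4},{"tx":0,"ty":0,"tz":0,"turn":4.8},{"tx":0,"ty":0,"tz":0,"turn":6.2}]' 
python3 -m crank '[{"tx":0,"ty":0,"tz":0,"turn":1.4},{"tx":0,"ty":0,"tz":0,"turn":2.8},{"tx":0,"ty":0,"tz":0,"turn":4.2},{"tx":0,"ty":0,"tz":0,"turn":5.6},{"tx":0,"ty":0,"tz":0,"turn":6.8}]' >/dev/null
python3 -m crank '[{"tx":0,"ty":0,"tz":0,"turn":0.8},{"tx":0,"ty":0,"tz":0,"turn":1.4},{"tx":0,"ty":0,"tz":0,"turn":1.4},{"tx":0,"ty":0,"tz":0,"turn":1.4}]'
python3 -c "
from h import *
go(.5445,.061,.131,-36.9)
"
```

```text
time: 57.42
position: [0.5449, 0.0607, 0.1444]
tool_rot: [2.142, 2.296, 0.002]
ft_force: [6.2, 0.1, -9.1]
grip_width: 0.184
grip_force: 50.0
time: 58.55
position: [0.5449, 0.0606, 0.1444]
tool_rot: [2.809, 1.405, 0.002]
ft_force: [6.6, -0.2, -9.1]
grip_width: 0.189
grip_force: 50.0
t 58.55 p [0.5449 0.0606 0.1444] F [ 6.6 -0.2 -9.1] w 16.4 gf 50.0 yaw(tool y) -36.8 q7 -0.52
row tx 0.0 ty -0.6 tz 13.4 turn 0.012196678055227039
```

```bash
python3 -m crank '[{"tx":0,"ty":0,"tz":4,"turn":0},{"tx":0,"ty":0,"tz":8,"turn":0},{"tx":0,"ty":0,"tz":12,"turn":0},{"tx":0,"ty":0,"tz":15,"turn":0},{"tx":0,"ty":0,"tz":15,"turn":0}]'
python3 -m crank '[{"tx":0,"ty":0,"tz":0,"turn":0},{"tx":0,"ty":0,"tz":0,"turn":0},{"tx":0,"ty":0,"tz":0,"turn":0}]' 40
python3 -m crank '[{"tx":0,"ty":0,"tz":-50,"turn":0},{"tx":0,"ty":0,"tz":-100,"turn":0},{"tx":0,"ty":0,"tz":-150,"turn":0},{"tx":0,"ty":0,"tz":-200,"turn":0},{"tx":0,"ty":0,"tz":-240,"turn":0}]'
python3 -c "
from h import *
bar('side');bar()
top('wrist',.5463,.151,.12,.145);top('wrist',.4594,.0903,.12,.145);top('wrist',.63,.087,.1,.13)
go(.5483,.2532,.37,88.7)
save('wrist','w7.png')
"
```

```text
time: 59.18
position: [0.545, 0.0606, 0.1316]
tool_rot: [-2.809, -1.405, -0.002]
ft_force: [-0.7, -0.7, 8.9]
grip_width: 0.184
grip_force: 50.0
time: 59.55
position: [0.5438, 0.0606, 0.1296]
tool_rot: [-2.809, -1.406, 0.001]
ft_force: [0.3, -0.4, -0.4]
grip_width: 0.417
grip_force: 0.0
time: 60.18
position: [0.5442, 0.0603, 0.3718]
tool_rot: [-2.809, -1.406, -0.002]
ft_force: [-0.3, 0.4, -0.7]
grip_width: 0.466
grip_force: 0.0
bar side ((0.5440471768379211, 0.0617884024977684), (0.062033526599407196, 0.013737219385802746), 52.79362869262695) ztop 0.1402
bar wrist ((0.5454521775245667, 0.05986891686916351), (0.062081478536129, 0.012666769325733185), 53.28741455078125) ztop 0.1421
top wrist 1405 0.5442 0.1513 [0.048 0.049] z 0.1345
top wrist 1165 0.461 0.0872 [0.049 0.049] z 0.1344
top wrist 297 0.6316 0.0843 [0.023 0.023] z 0.1173
t 60.42 p [0.5438 0.0605 0.3688] F [ 0.1  0.2 -0.2] w 40.4 gf 0.0 yaw(tool y) -36.8 q7 -0.7
row tx 156.9 ty -111.9 tz -1.2 turn 10.89429816273929
```

View pics/w7.png

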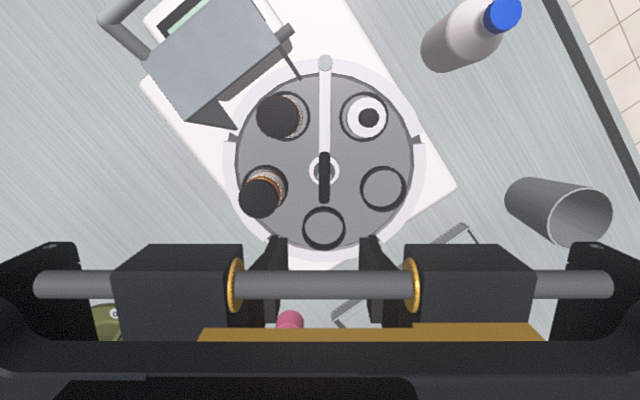

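The picture shows a jar at the reading place (280,117), the second jar at (262,190), the standard at (367,117), and the pin home, with the bar top at 0.141. Back to the hood bar, this time with tool y pointing along -y.

```bash
python3 -m crank '[{"tx":35,"ty":-25,"tz":0,"turn":2},{"tx":70,"ty":-50,"tz":0,"turn":4},{"tx":105,"ty":-75,"tz":0,"turn":6},{"tx":140,"ty":-100,"tz":0,"turn":8},{"tx":157,"ty":-112,"tz":0,"turn":10}]' 34 >/dev/null
python3 -m crank '[{"tx":0,"ty":0,"tz":0,"turn":0.9},{"tx":0,"ty":0,"tz":0,"turn":0.9},{"tx":0,"ty":0,"tz":0,"turn":0.9}]'
python3 -c "
from h import *
for n in ['wrist','side']:
    P,C=cloud(n); m=(P[:,2]>.272)&(P[:,2]<.30)&(abs(P[:,0]-.549)<.025)&(abs(P[:,1]-.254)<.02); q=P[m]; print(len(q),np.round([q.min(0),q.max(0),np.median(q,0)],4))
go(.5483,.2532,.2885,88.7)
"
```

```text
time: 61.48
position: [0.5486, 0.2527, 0.3691]
tool_rot: [3.141, -0.036, -0.002]
ft_force: [0.7, -0.1, -0.7]
grip_width: 0.389
grip_force: 0.0
881 [[0.5241 0.248  0.2811]
 [0.5739 0.26   0.2889]
 [0.5503 0.2541 0.2863]]
177 [[0.5242 0.2502 0.277 ]
 [0.5739 0.2615 0.2869]
 [0.5482 0.2576 0.2836]]
t 61.58 p [0.5487 0.2527 0.3696] F [ 0.1 -0.   0.2] w 33.7 gf 0.0 yaw(tool y) -91.3 q7 -1.81
row tx -0.4 ty -0.4 tz 81.1 turn -0.006688076944578824
```

```bash
python3 -m crank '[{"tx":0,"ty":-1.3,"tz":30,"turn":0},{"tx":0,"ty":-1.3,"tz":60,"turn":0},{"tx":0,"ty":-1.3,"tz":79.5,"turn":0},{"tx":0,"ty":-1.3,"tz":79.5,"turn":0}]' 34
python3 -m crank '[{"tx":0,"ty":0,"tz":0,"turn":0},{"tx":0,"ty":0,"tz":0,"turn":0},{"tx":0,"ty":0,"tz":0,"turn":0},{"tx":0,"ty":0,"tz":0,"turn":0}]' 0 25
python3 -m crank '[{"tx":0,"ty":12,"tz":-2.5,"turn":0},{"tx":0,"ty":24,"tz":-4.3,"turn":0},{"tx":0,"ty":37.6,"tz":-4.8,"turn":0},{"tx":0,"ty":51.3,"tz":-4,"turn":0},{"tx":0,"ty":64.8,"tz":-1.9,"turn":0}]'
python3 -m crank '[{"tx":0,"ty":13.2,"tz":3.5,"turn":0},{"tx":0,"ty":26,"tz":8.3,"turn":0},{"tx":0,"ty":38.3,"tz":14.4,"turn":0},{"tx":0,"ty":49.8,"tz":21.7,"turn":0},{"tx":0,"ty":60.7,"tz":30,"turn":0}]'
python3 -m crank '[{"tx":0,"ty":9.9,"tz":9.4,"turn":0},{"tx":0,"ty":18.8,"tz":19.8,"turn":0},{"tx":0,"ty":26.7,"tz":31,"turn":0},{"tx":0,"ty":33.3,"tz":42.9,"turn":0},{"tx":0,"ty":33.3,"tz":42.9,"turn":0}]'
python3 -c "
from h import *
st()"
```

```text
time: 62.08
position: [0.5481, 0.2544, 0.2892]
tool_rot: [3.141, -0.036, -0.003]
ft_force: [-0.4, 0.1, 0.4]
grip_width: 0.393
grip_force: 0.0
time: 62.58
position: [0.5492, 0.2547, 0.291]
tool_rot: [-3.141, 0.036, -0.002]
ft_force: [0.4, -0.4, 2.2]
grip_width: 0.116
grip_force: 25.0
time: 63.2
position: [0.5475, 0.1913, 0.2935]
tool_rot: [-3.137, 0.034, -0.002]
ft_force: [0.3, 3.8, 3.5]
grip_width: 0.115
grip_force: 25.0
time: 63.82
position: [0.5459, 0.1283, 0.2615]
tool_rot: [-3.141, 0.037, -0.001]
ft_force: [0.8, 2.4, 2.6]
grip_width: 0.116
grip_force: 25.0
time: 64.45
position: [0.5451, 0.0947, 0.2179]
tool_rot: [3.14, -0.038, 0.0]
ft_force: [4.1, -0.5, -3.5]
grip_width: 0.119
grip_force: 25.0
t 64.45 p [0.5451 0.0947 0.2179] F [ 4.1 -0.5 -3.5] w 10.3 gf 25.0 yaw(tool y) -91.4 q7 -1.6
```

```bash
python3 -m crank '[{"tx":0,"ty":3,"tz":6,"turn":0},{"tx":0,"ty":5.5,"tz":12,"turn":0},{"tx":0,"ty":8,"tz":18,"turn":0},{"tx":0,"ty":9.5,"tz":24,"turn":0},{"tx":0,"ty":11,"tz":30,"turn":0}]'
python3 -m crank '[{"tx":0,"ty":1,"tz":4,"turn":0},{"tx":0,"ty":1.5,"tz":8,"turn":0},{"tx":0,"ty":1.5,"tz":11,"turn":0},{"tx":0,"ty":1.5,"tz":13,"turn":0},{"tx":0,"ty":1.5,"tz":13,"turn":0}]'
python3 -c "
from h import *
roof()"
```

```text
time: 65.08
position: [0.5448, 0.0837, 0.1889]
tool_rot: [3.14, -0.038, 0.0]
ft_force: [1.5, -4.3, 3.7]
grip_width: 0.116
grip_force: 25.0
time: 65.7
position: [0.5448, 0.081, 0.1758]
tool_rot: [3.138, -0.039, 0.0]
ft_force: [0.8, -6.8, 2.1]
grip_width: 0.113
grip_force: 25.0
side 593 roof slope 0.018 z 0.1513
scene 257 roof slope 0.013 z 0.1536
```

```bash
python3 -m crank '[{"tx":0,"ty":0,"tz":1.5,"turn":0},{"tx":0,"ty":0,"tz":3,"turn":0},{"tx":0,"ty":0,"tz":4,"turn":0},{"tx":0,"ty":0,"tz":4,"turn":0}]'
python3 -m crank '[{"tx":0,"ty":0,"tz":0,"turn":0},{"tx":0,"ty":0,"tz":0,"turn":0},{"tx":0,"ty":0,"tz":-6,"turn":0},{"tx":0,"ty":0,"tz":-6,"turn":0},{"tx":0,"ty":0,"tz":-6,"turn":0}]' 22
python3 -c "
from h import *
st();roof()"
```

```text
time: 66.3
position: [0.5449, 0.0808, 0.1739]
tool_rot: [3.139, -0.039, -0.001]
ft_force: [-5.5, -7.1, 17.4]
grip_width: 0.114
grip_force: 25.0
time: 66.92
position: [0.5447, 0.0838, 0.1782]
tool_rot: [-3.141, 0.036, 0.0]
ft_force: [-1.0, 0.6, 0.3]
grip_width: 0.256
grip_force: 0.0
t 66.92 p [0.5447 0.0838 0.1782] F [-1.   0.6  0.3] w 22.3 gf 0.0 yaw(tool y) -91.3 q7 -1.55
side 587 roof slope 0.006 z 0.1504
scene 258 roof slope 0.006 z 0.1526
```

On the stop. I centre on the bar, lift straight up and away, then verify.

```bash
python3 -m crank '[{"tx":0,"ty":2.5,"tz":0,"turn":0},{"tx":0,"ty":2.5,"tz":-10,"turn":0},{"tx":0,"ty":2.5,"tz":-40,"turn":0},{"tx":0,"ty":2.5,"tz":-90,"turn":0},{"tx":0,"ty":2.5,"tz":-150,"turn":0}]' 30
python3 -m crank '[{"tx":0,"ty":60,"tz":0,"turn":0},{"tx":0,"ty":120,"tz":0,"turn":0},{"tx":0,"ty":170,"tz":0,"turn":0},{"tx":0,"ty":170,"tz":0,"turn":0},{"tx":0,"ty":170,"tz":0,"turn":0}]'
python3 -c "
from h import *
roof();bar('side')
for n in ['side','scene']: top(n,.4605,.0885,.12,.145);top(n,.6305,.086,.1,.13)
marks(['side','scene'],['vortex_mixer','beaker','wash_bottle'])
save('side','s8.png',(180,180,400,400),2.5)"
```

```text
time: 67.65
position: [0.5442, 0.0805, 0.3299]
tool_rot: [-3.141, 0.037, 0.001]
ft_force: [0.4, -0.0, 0.4]
grip_width: 0.344
grip_force: 0.0
time: 68.28
position: [0.5409, -0.0889, 0.3287]
tool_rot: [-3.14, 0.037, -0.001]
ft_force: [0.1, 1.4, -0.3]
grip_width: 0.345
grip_force: 0.0
side 681 roof slope 0.012 z 0.1505
scene 258 roof slope 0.007 z 0.1527
bar side ((0.5377275943756104, 0.0756608247756958), (0.0740102231502533, 0.04452834650874138), 47.7969970703125) ztop 0.1411
top side 397 0.4599 0.0891 [0.049 0.049] z 0.1326
top side 74 0.6297 0.0847 [0.024 0.022] z 0.1152
top scene 76 0.4613 0.084 [0.044 0.049] z 0.1344
top scene 52 0.6198 0.0912 [0.022 0.055] z 0.1166
side vortex_mixer [([0.594, -0.509, 0.003], 0.64)]
side beaker [([0.786, -0.195, -0.001], 0.65)]
side wash_bottle [([0.789, 0.09, 0.0], 0.68), ([0.555, 0.212, 0.15], 0.37)]
scene vortex_mixer [([0.595, -0.505, -0.005], 0.64)]
scene beaker [([0.784, -0.191, 0.004], 0.98)]
scene wash_bottle [([0.785, 0.092, -0.0], 0.72)]
```

View pics/s8.png

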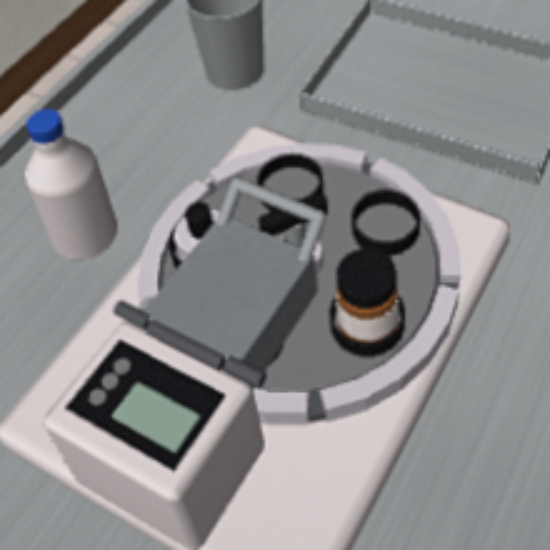

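The crop shows the hood flat and down, a jar in its pocket at (368,300), the standard at (195,230) and the pan empty. The reading-place jar was checked before the hood went down. I hand in.

```bash
python3 -c "
from bench import ctrl
print(ctrl.close_job())"
```

```text
the job is handed in; nothing more can be done
None
```

The job is handed in (no verdict came back): the reader was zeroed on the standard, one of the two amber jars is at the reading place, the pin is home, the hood is down, the standard and both jars are seated in their pockets, and the mixer, beaker and wash bottle did not move.

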